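# Lean the sample box's lid back on its rest

## Robot

A 6-joint arm with a two-finger parallel gripper is mounted at the origin on the work surface; the furniture and walls round the work are solid. World frame = base frame: x ahead of the robot, y to its left, z up, the work surface at z = 0. Lengths are in m, angles in rad, forces in N, time in s.
With the tool pointing down it reaches from about 0.35 to 0.975 m from the base axis. Payload 17.4 kg.
Tool frame: the origin (TCP) lies on the centre line of the jaws, within the pads' length; the fingertips stand 19 mm ahead of it and the grasp point (between the pads) is the TCP; y points along the fingers, z is the direction in which the jaws open and shut, and the axes are right-handed (so a half turn about y gives the same grasp; the last joint's range is limited). The gripper opens to 85 mm and grips with 20 to 120 N. Pads are 22 mm wide; open, the fingers measure 114 mm over their backs; the gripper's body (76 mm by 85 mm) begins 54 mm behind the grasp point. The pads swing forward as they close: fully open they stand 13 mm farther back than shut.
Start: joints at [-1.2, 0.116, 1.442, -0, 1.584, -0.038], TCP at [0.268, -0.619, 0.25] pointing down, gripper open.
Joint ranges: [-2.83, 2.83], [-0.83, 2.19], [0.07, 2.5], [-1.14, 4.28], [0.01, 3], [-2.97, 2.97]. Speed limits (rad/s): [1.89, 1.89, 2.22, 3.14, 3.14, 3.14].

## Interface

Orientations are given as a rotation vector (axis times angle).
In Python, from plant import r gives the robot as it stands. The module is installed in compiled form; this text tells all that it offers.
- The arm moves only by the shell command python3 -m crank 'ROWS' [OPENING]. ROWS is JSON, a list of rows, each an object of numbers: "tx", "ty", "tz": the shift along the tool's x, y, z in mm; "rx", "ry", "rz": the turn, a rotation vector about the tool's x, y, z in rad. In form: [{"tx": .., "ty": .., "tz": .., "rx": .., "ry": .., "rz": ..}, ...]. A call has 1 to 10 rows; each row shifts and turns the commanded pose from where the row before left it, along the tool's axes as they then stand; what a row does not reach is not made up. A row lasts 1/10 s, in which the tool goes at most 50 mm and 8.59 degrees, less where a joint would pass 70% of its speed; a pose out of reach is approached as far as the arm can. A call is refused whole if a number of a shift passes 50 or a number of a turn 0.15, either way. A call with a gripper value outside its range is refused whole. OPENING is the gripper command: -1 is shut, 1 is fully open, values between are in proportion, set as the call begins (- or left out, the last holds). The fingers move at their own pace and stop on an object; the grip force is fixed at half the most. Time passes only in rows, so rows that do not move let the fingers close. It gives the time, the measured TCP pose, the force and the opening at its end, in the units of the state.
- r.state(): the state, without advancing time (a new reading comes with each control period).
- r.get_image(name): name is "side" or "top"; returns the picture (420x560x3 uint8, red, green, blue); there is no depth.
- r.camera_model(name): a dict with "camera_matrix" (3x3 intrinsics, pixels), "distortion" ([k1, k2, p1, p2, k3] as OpenCV has them; the pictures are not rectified), "pose" (4x4, takes a point from camera to world coordinates). Camera axes: x right, y up, looking along -z (the intrinsics and any distortion apply to the point x, -y, -z); pixel columns grow to the right and rows downward; lengths in m; the calibration is good to about 2 mm. A picture is of the moment at which its call begins. camera_model takes no time and is no camera call.
- r.sign_off(): hands the job in, once; it reports no verdict.
The state is a dict: "time_s": time; "q": joint angles; "joint_velocities": joint speeds; "joint_efforts": joint torques, N m; "eef_pos": TCP position; "orientation": TCP orientation; "force": force on the tool from outside, world axes, zero at the start; "wrist_torque": the same for the moment, N m; "grip_width": finger opening in m.
Only numpy, scipy, OpenCV 4.12 (cv2) and the standard library are available. Lean on these libraries where they do the work, as an engineer would, in place of code of your own. Each camera call takes 0.05 s, during which the arm holds its last target.

## Task

Open the small wooden box so that the bracelet in it is on show: raise the lid by its knob until it stands upright by itself and let go of it, then take it again by its top edge and lower it gently backwards until it lies on both posts of the loose steel rest behind the box. Never let the lid swing or fall freely, don't push the rest out of place, and leave the bracelet and the things round the box where they are.

Things in the scene. Friction and masses are not known exactly. Their poses are not given: they have to be found in the camera images.
- hinge (a point): middle of the hinge line of a fixed light-wood box (162 mm deep, 150 mm along the hinge, 45 mm high), level with the box's top, 45 mm over the table. x points level from the hinge to the box's front, over the shut lid; y runs along the hinge, z up. The back wall ends 12 mm behind the point; the lid rest stands behind it, on the -x side.
- lid (a joint): opening angle of the lid, rad: 0 shut (level, flush inside the rim), 1.571 upright; grows as the lid swings up and over towards -x of hinge. The hinge is a little stiff: within 0.2 rad of upright the lid stands by itself, farther off it falls. Lid and knob weigh 0.26 kg, give or take 15 percent. The lid meets the rest's posts somewhere from 2.0 to 2.4 rad: feel for it.
- lid_edge (a point): middle of the lid's free edge, half-way through its 10 mm thickness, 140 mm from the hinge line; the panel is 124 mm wide. x runs along the panel from hinge to edge, z is the normal of the outer face (with the knob); that face goes through the hinge line, the wood lies on its -z side. Shut, the edge lies inside the rim, out of reach; upright it is 185 mm over the table, free to pinch.
- lid_knob (a point): centre of the wooden ball knob (28 mm in diameter) on the lid's outer face, 75 mm from the hinge line and 30 mm off the face, on a stem 12 mm thick. Held by two fingers that close along the hinge line, it can turn between them. When the lid leans back the knob is underneath. Axes as for lid_edge.
- rest: loose dark steel lid rest (2.7 kg): foot 70 x 130 x 12 mm with two upright posts, 100 mm apart along the hinge, whose round rubber tips (9 mm radius) carry the leaning lid; the knob goes between them. Origin on the table midway between the posts, 36 to 46 mm behind the hinge line. The posts' height is adjustable, tips 90 to 102 mm over the table; how they are set is not told.
- bracelet: bead bracelet, 68 mm across, 10 mm high, lying in the box on its floor (7 mm over the table)
- cream_jar: bystander: low white round jar, 50 mm wide, 24 mm high, close to the box's side; origin under its centre
- glass_dish: bystander: eight-sided glass dish with beads, 67 mm wide, 18 mm high, close to the box's other side; origin under its centre
- tumbler: bystander: tall white beaker, 104 mm wide, 131 mm high; origin under its centre
- tourmaline: bystander: rough black crystal, 54 x 147 x 42 mm; origin under its centre
- spool_black: bystander: spool of black thread lying down, 72 x 76 x 51 mm; origin under its centre
- handset: bystander: small phone lying flat, 46 x 125 x 17 mm; origin under its centre
Things that resemble listed ones, but are neither listed nor needed, are in the scene too. Leave any blue look-alike of the rest alone.

How it is judged:
On the way, in this order (a step that is already met when the one before it is completed fails the run):
1. the lid stands upright by itself, let go of (value of joint lid between 1.3 and 1.84 rad and contact force between each of the fingers, the arm and lid below 0.02 N and velocity of joint lid between -0.05 and 0.05 rad/s), for 0.2 s.
2. the lid is held near its free edge while it leans back past upright (value of joint lid above 1.85 rad and contact force between the fingers and lid above 0.5 N and x of the grasp point in the frame of lid_edge above -0.045 m), for 0.2 s.
At the end, for the whole second after the job is handed in: The lid leans back past upright (more than 1.95 rad open), at rest on the posts of the steel rest, and the rest stands within 10 mm of where it was (value of joint lid above 1.95 rad and contact force between lid and rest above 0.05 N and distance of rest from where it was at the start of the episode below 0.01 m and velocity of joint lid between -0.05 and 0.05 rad/s); the robot touches nothing.
It fails at once if the lid swings or falls faster than 2.2 rad/s (velocity of joint lid above 2.2 rad/s or velocity of joint lid below -2.2 rad/s).
It fails at once if the rest is pushed more than 10 mm or pressed with more than 120 N (distance of rest from where it was at the start of the episode above 0.01 m or contact force between lid and rest above 120 N).
It fails at once if the bracelet or a bystander is moved more than 20 mm (distance of any of bracelet, cream_jar, glass_dish, tumbler, tourmaline, spool_black, handset from where it was at the start of the episode above 0.02 m).
It also fails if it takes over 64 s, if anything falls off the work surface, if the arm or the gripper's body presses on something with over 40 N, if the wrist force passes 120 N, or if a joint passes its speed limit or range.

## Working session

There is one attempt and no reset: what is moved stays moved. The work goes in short steps, Python scripts to look and compute and a shell command to move; the robot and the scene stay as the last step left them, time stands still between calls to the robot, and variables do not carry over. Pictures are saved under pics/ and viewed, and the job is handed in when it is done.

```bash
mkdir -p pics; python3 - <<'E'
from plant import r
import cv2,numpy as np
for n in("side","top"):
    im=r.get_image(n); cv2.imwrite(f"pics/{n}0.png",im[:,:,::-1]); m=r.camera_model(n); print(n,np.round(m["camera_matrix"],1).tolist(),m["distortion"],np.round(m["pose"],3).tolist())
print(r.state())
E
```

```text
side [[434.2, 0.0, 272.9], [0.0, 434.2, 207.6], [0.0, 0.0, 1.0]] [0.02247546 0.         0.         0.         0.        ] [[-0.98, 0.125, -0.157, 0.18], [-0.2, -0.559, 0.804, 1.007], [0.013, 0.82, 0.573, 0.844], [0.0, 0.0, 0.0, 1.0]]
top [[474.6, 0.0, 280.8], [0.0, 474.6, 208.5], [0.0, 0.0, 1.0]] [0.01502206 0.         0.         0.         0.        ] [[0.009, 0.996, -0.083, 0.314], [-1.0, 0.009, 0.003, -0.075], [0.004, 0.083, 0.997, 1.332], [0.0, 0.0, 0.0, 1.0]]
{'time_s': 0.1, 'q': array([-1.19981022e+00,  1.16482347e-01,  1.44220240e+00,  1.52767395e-05,
        1.58400151e+00, -3.77991765e-02]), 'joint_velocities': array([-0.00127903, -0.00257898, -0.00202216, -0.00127067, -0.00048595,
       -0.00056965]), 'joint_efforts': array([ 2.42969545e-03, -7.33665919e+01, -6.33789253e+01, -1.72743671e-05,
        5.22846181e-03,  2.48188179e-06]), 'eef_pos': array([ 0.26825166, -0.61924692,  0.24960365]), 'orientation': array([-0.41401865,  1.99760146, -1.99539737]), 'force': array([0.38255168, 0.28234134, 0.17744795]), 'wrist_torque': array([ 0.07133127, -0.00907316, -0.01506472]), 'grip_width': 0.08501051194145293}
```

View pics/side0.png

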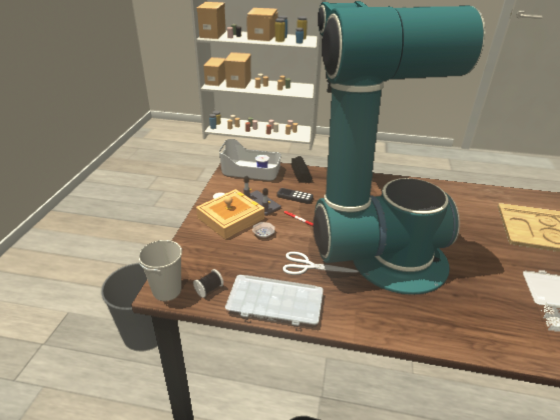

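View pics/top0.png

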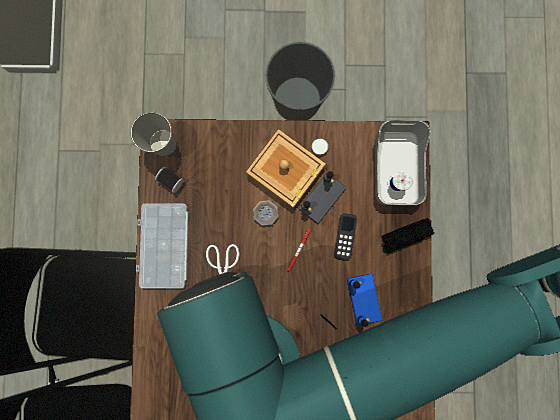

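The top view shows the box at about (287,168) with its knob at (285,165). Two things could be the rest: the dark grey one at (323,200), next to the box's lower-right side, and the blue one at (364,300). The dark one fits the description (dark steel, behind the hinge), so I'll confirm it in an enlarged crop.

```bash
python3 - <<'E'
import cv2
a=cv2.imread("pics/top0.png")[120:230,235:365]; cv2.imwrite("pics/top0c.png",cv2.resize(a,None,fx=5.4,fy=5.4,interpolation=cv2.INTER_CUBIC))
a=cv2.imread("pics/side0.png")[165:250,185:325]; cv2.imwrite("pics/side0c.png",cv2.resize(a,None,fx=5.6,fy=5.6,interpolation=cv2.INTER_CUBIC))
E
```

```text
(no output)
```

View pics/top0c.png

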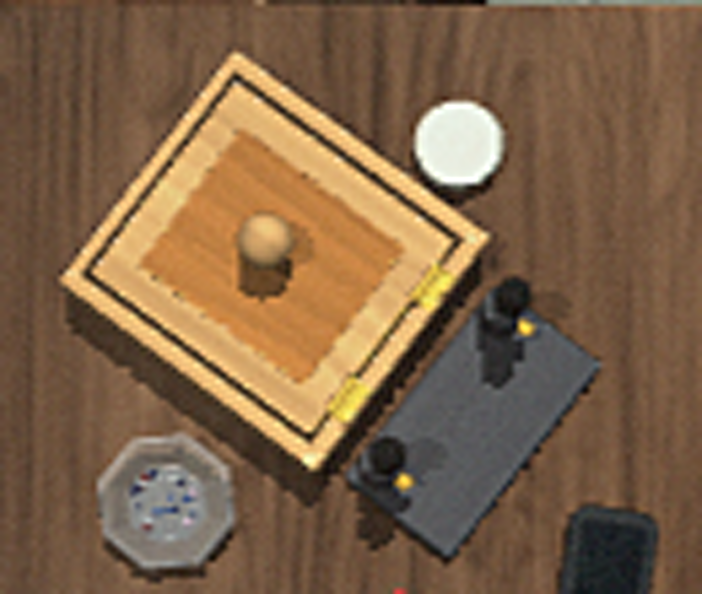

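View pics/side0c.png

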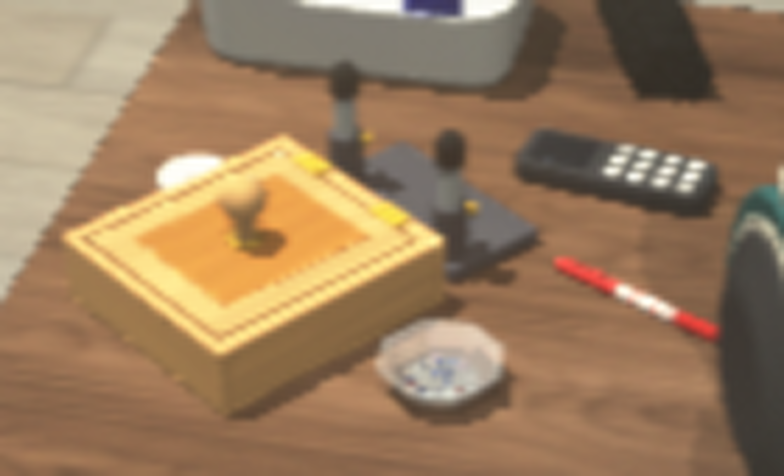

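The crops confirm it: the dark rest stands at the brass-hinged side of the box, with post tips at crop (512,297) and (386,457). The cream jar and the glass dish flank the box. Next I measure the box frame, the knob and the tips.

```bash
cat > h.py <<'E'
import cv2,numpy as np
from plant import r
from scipy.spatial.transform import Rotation as R
def ray(n,uv):
    m=r.camera_model(n);P=np.array(m["pose"])
    p=cv2.undistortPoints(np.float64([[uv]]),np.array(m["camera_matrix"]),np.array(m["distortion"]))[0,0]
    return P[:3,3],P[:3,:3]@np.array([p[0],-p[1],-1.])
def plane(n,uv,z):
    o,d=ray(n,uv); return o+d*(z-o[2])/d[2]
def tri(a,b):
    o1,d1=ray("top",a);o2,d2=ray("side",b)
    s=np.linalg.lstsq(np.c_[d1,-d2],o2-o1,rcond=None)[0]
    p,q=o1+s[0]*d1,o2+s[1]*d2; return (p+q)/2,np.linalg.norm(p-q)
def proj(n,p):
    m=r.camera_model(n);P=np.array(m["pose"]);c=P[:3,:3].T@(np.array(p)-P[:3,3]);c=c*[1,-1,-1]
    return cv2.projectPoints(np.float64([c]),np.zeros(3),np.zeros(3),np.array(m["camera_matrix"]),np.array(m["distortion"]))[0].ravel()
E
python3 - <<'E'
from h import *
im=cv2.imread("pics/top0.png"); hsv=cv2.cvtColor(im,cv2.COLOR_BGR2HSV)
m=((hsv[...,2]>165)&(hsv[...,1]>70)&(hsv[...,0]<30)).astype(np.uint8)
m[:120]=0;m[230:]=0;m[:,:235]=0;m[:,365:]=0
m=cv2.morphologyEx(m,cv2.MORPH_CLOSE,np.ones((5,5)))
cs,_=cv2.findContours(m,0,2);c=max(cs,key=cv2.contourArea)
pts=np.array([plane("top",p[0].astype(float),.045)[:2]*1000 for p in c],np.float32)
rect=cv2.minAreaRect(pts);print("rect",rect);print(cv2.boxPoints(rect).round(1).tolist())
t=lambda x,y:(235+x/5.4-.4,120+y/5.4-.4)
s=lambda x,y:(185+x/5.6-.4,165+y/5.6-.4)
for k,uv in dict(c1=(235,52),c2=(488,236),c3=(315,468),c4=(65,282)).items(): print(k,plane("top",t(*uv),.045).round(4))
for k,uv in dict(back1=(285,136),back2=(444,240),f=(224,350),l=(66,238)).items(): print(k,plane("side",s(*uv),.045).round(4))
for k,a,b in (("knob",(265,238),(243,196)),("tipA",(512,297),(344,78)),("tipB",(386,457),(449,148))):
    p,e=tri(t(*a),s(*b));print(k,p.round(4),round(e,4))
for k,uv in dict(f1=(600,365),f2=(450,555)).items(): print(k,plane("top",t(*uv),.012).round(4))
E
```

```text
rect ((534.549560546875, -89.85746765136719), (161.22357177734375, 148.96238708496094), 53.828857421875)
[[426.79998779296875, -111.0], [547.0999755859375, -198.89999389648438], [642.2999877929688, -68.69999694824219], [522.0, 19.200000762939453]]
c1 [ 0.6406 -0.0693  0.045 ]
c2 [ 0.5467 -0.1987  0.045 ]
c3 [ 0.4276 -0.1116  0.045 ]
c4 [0.5211 0.0158 0.045 ]
back1 [ 0.5457 -0.1963  0.045 ]
back2 [ 0.4272 -0.1094  0.045 ]
f [0.5201 0.0171 0.045 ]
l [ 0.6384 -0.0642  0.045 ]
knob [ 0.5387 -0.0853  0.0749] 0.001
tipA [ 0.5098 -0.2066  0.0849] 0.0011
tipB [ 0.4309 -0.1449  0.0847] 0.0024
f1 [ 0.4855 -0.2601  0.012 ]
f2 [ 0.3861 -0.1824  0.012 ]
```

Both views agree on the box: corners within 2–4 mm, size 161 × 149 mm. The knob comes out at z = 75 mm as it should, and the tips sit ±50 mm along the hinge and 36–39 mm behind it. Now I work out the approach.

```bash
cat >> h.py <<'E'
np.set_printoptions(suppress=True,precision=4)
a=np.radians(53.8); XH=np.array([np.cos(a),np.sin(a),0]); YH=np.array([-np.sin(a),np.cos(a),0]); ZH=np.array([0,0,1.])
HG=np.array([.4933,-.1457,.045])
def pt(lid,along,off):   # point in world for lid angle: along panel from hinge, off the outer face
    e=np.cos(lid)*XH+np.sin(lid)*ZH; n=-np.sin(lid)*XH+np.cos(lid)*ZH
    return HG+along*e+off*n
def tgt(appr,zax):  # rotation with tool y=appr, z=zax
    return R.from_matrix(np.c_[np.cross(appr,zax),appr,zax])
def togo(p,Rt,s=None):
    s=s or r.state(); Rc=R.from_rotvec(s["orientation"])
    print("t",s["time_s"],"pos",s["eef_pos"],"q",s["q"],"F",s["force"],"w",s["grip_width"])
    print("turn now (tool)",(Rc.inv()*Rt).as_rotvec(),"shift in current axes mm",Rc.inv().apply(p-s["eef_pos"])*1000,"shift in target axes",Rt.inv().apply(p-s["eef_pos"])*1000)
E
python3 - <<'E'
from h import *
print(R.from_rotvec(r.state()["orientation"]).as_matrix())
for sg in(1,-1): togo(pt(0,.075,.03)+[0,0,.1],tgt(-ZH,sg*YH))
E
```

```text
[[-0.9176 -0.0004  0.3975]
 [-0.3975  0.001  -0.9176]
 [-0.0001 -1.     -0.0011]]
t 0.1 pos [ 0.2683 -0.6192  0.2496] q [-1.1998  0.1165  1.4422  0.      1.584  -0.0378] F [0.3826 0.2823 0.1774] w 0.08501051194145293
turn now (tool) [0.0005 2.6114 0.0014] shift in current axes mm [-459.4366   75.0479 -382.9194] shift in target axes [590.0484  74.6036  98.0744]
t 0.1 pos [ 0.2683 -0.6192  0.2496] q [-1.1998  0.1165  1.4422  0.      1.584  -0.0378] F [0.3826 0.2823 0.1774] w 0.08501051194145293
turn now (tool) [ 0.0011 -0.5302 -0.0003] shift in current axes mm [-459.4366   75.0479 -382.9194] shift in target axes [-590.0484   74.6036  -98.0744]
```

```bash
python3 -m crank '[{"ry":-0.1325},{"ry":-0.1325},{"ry":-0.1325},{"ry":-0.1325},{"tx":-40,"tz":-7},{"tx":-40,"tz":-7},{"tx":-40,"tz":-7},{"tx":-40,"tz":-7},{"tx":-40,"tz":-7},{"tx":-40,"tz":-7}]' 1
python3 -m crank '[{"tx":-40,"tz":-7},{"tx":-40,"tz":-7},{"tx":-40,"tz":-7},{"tx":-40,"tz":-7},{"tx":-40,"tz":-7},{"tx":-40,"tz":-7},{"tx":-40,"tz":-7},{"tx":-40,"tz":-7},{},{}]'
python3 - <<'E'
from h import *
togo(pt(0,.075,.03),tgt(-ZH,-YH))
E
```

```text
t 0.1 pos [ 0.2683 -0.6192  0.2496] q [-1.1998  0.1165  1.4422  0.      1.584  -0.0378] F [0.3826 0.2823 0.1774] w 0.08501051194145293
turn now (tool) [ 0.0011 -0.5302 -0.0003] shift in current axes mm [-459.4309  175.0479 -382.8101] shift in target axes [-590.0484  174.6036  -98.0744]$[0]: bad value
$[0]: bad value
```

Rows need all six keys.

```bash
python3 -m crank '[{"tx":0,"ty":0,"tz":0,"rx":0,"ry":-0.1325,"rz":0},{"tx":0,"ty":0,"tz":0,"rx":0,"ry":-0.1325,"rz":0},{"tx":0,"ty":0,"tz":0,"rx":0,"ry":-0.1325,"rz":0},{"tx":0,"ty":0,"tz":0,"rx":0,"ry":-0.1325,"rz":0},{"tx":-40,"ty":0,"tz":-7,"rx":0,"ry":0,"rz":0},{"tx":-40,"ty":0,"tz":-7,"rx":0,"ry":0,"rz":0},{"tx":-40,"ty":0,"tz":-7,"rx":0,"ry":0,"rz":0},{"tx":-40,"ty":0,"tz":-7,"rx":0,"ry":0,"rz":0},{"tx":-40,"ty":0,"tz":-7,"rx":0,"ry":0,"rz":0},{"tx":-40,"ty":0,"tz":-7,"rx":0,"ry":0,"rz":0}]' 1
python3 - <<'E'
from h import *
togo(pt(0,.075,.03),tgt(-ZH,-YH))
E
```

```text
time_s: 1.1
eef_pos: [0.3765, -0.3994, 0.25]
orientation: [-0.841, 1.658, -1.657]
force: [0.6, 0.1, -0.2]
grip_width: 0.0852
t 1.1 pos [ 0.3765 -0.3994  0.25  ] q [-0.8613 -0.16    1.7136  0.      1.5883 -0.229 ] F [ 0.59    0.1187 -0.2192] w 0.08515278281648493
turn now (tool) [ 0.0003 -0.0004 -0.0001] shift in current axes mm [-348.611   175.0544  -55.6801] shift in target axes [-348.6534  175.0018  -55.5798]
```

```bash
python3 -m crank '[{"tx":-40,"ty":0,"tz":-6,"rx":0,"ry":0,"rz":0},{"tx":-40,"ty":0,"tz":-6,"rx":0,"ry":0,"rz":0},{"tx":-40,"ty":0,"tz":-6,"rx":0,"ry":0,"rz":0},{"tx":-40,"ty":0,"tz":-6,"rx":0,"ry":0,"rz":0},{"tx":-40,"ty":0,"tz":-6,"rx":0,"ry":0,"rz":0},{"tx":-40,"ty":0,"tz":-6,"rx":0,"ry":0,"rz":0},{"tx":-40,"ty":30,"tz":-6,"rx":0,"ry":0,"rz":0},{"tx":-40,"ty":30,"tz":-6,"rx":0,"ry":0,"rz":0},{"tx":0,"ty":20,"tz":0,"rx":0,"ry":0,"rz":0},{"tx":0,"ty":0,"tz":0,"rx":0,"ry":0,"rz":0}]' 1
python3 - <<'E'
from h import *
togo(pt(0,.075,.03),tgt(-ZH,-YH))
for n in("side","top"):
    im=r.get_image(n);cv2.imwrite(f"pics/{n}1.png",im[:,:,::-1])
a=cv2.imread("pics/side1.png")[120:260,150:350];cv2.imwrite("pics/side1c.png",cv2.resize(a,None,fx=4,fy=4))
E
```

```text
time_s: 2.1
eef_pos: [0.5253, -0.1137, 0.1675]
orientation: [-0.846, 1.66, -1.654]
force: [0.5, 1.0, 0.7]
grip_width: 0.0856
t 2.1 pos [ 0.5253 -0.1137  0.1675] q [-0.2605 -0.1488  1.8378 -0.0001  1.4576  0.3695] F [0.4535 0.9513 0.6502] w 0.08556133605131619
turn now (tool) [0.0046 0.0018 0.0019] shift in current axes mm [-30.4227  92.5117  -6.4376] shift in target axes [-30.2382  92.5376  -6.9171]
```

View pics/side1c.png

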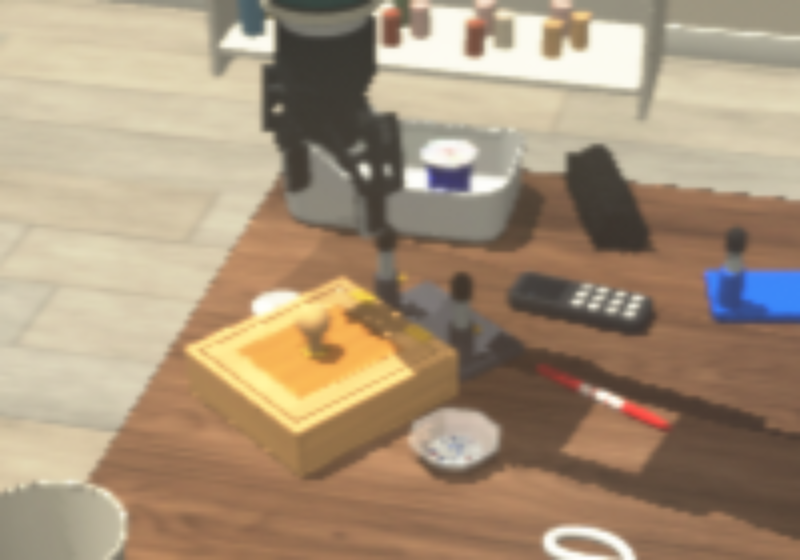

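The open fingers hang above the box, either side of the knob line (knob at crop (315,320)). I line up and descend.

```bash
python3 -m crank '[{"tx":-15,"ty":0,"tz":-3.5,"rx":0,"ry":0,"rz":0},{"tx":-15,"ty":0,"tz":-3.4,"rx":0.0046,"ry":0.0018,"rz":0.0019},{"tx":0,"ty":20,"tz":0,"rx":0,"ry":0,"rz":0},{"tx":0,"ty":20,"tz":0,"rx":0,"ry":0,"rz":0},{"tx":0,"ty":20,"tz":0,"rx":0,"ry":0,"rz":0},{"tx":0,"ty":10,"tz":0,"rx":0,"ry":0,"rz":0},{"tx":0,"ty":0,"tz":0,"rx":0,"ry":0,"rz":0},{"tx":0,"ty":0,"tz":0,"rx":0,"ry":0,"rz":0}]' 1
python3 - <<'E'
from h import *
togo(pt(0,.075,.03),tgt(-ZH,-YH))
E
```

```text
time_s: 3.0
eef_pos: [0.5392, -0.0866, 0.1018]
orientation: [-0.835, 1.654, -1.661]
force: [-0.5, -0.0, 0.8]
grip_width: 0.0851
t 3.0 pos [ 0.5392 -0.0866  0.1018] q [-0.2058 -0.0884  1.8932 -0.0001  1.3308  0.428 ] F [-0.4858 -0.0225  0.8072] w 0.0851061705535977
turn now (tool) [-0.0055 -0.002  -0.0023] shift in current axes mm [-0.0895 26.7807 -2.279 ] shift in target axes [-0.1568 26.7925 -2.1315]
```

```bash
python3 -m crank '[{"tx":0,"ty":10,"tz":-2,"rx":-0.0055,"ry":-0.002,"rz":-0.0023},{"tx":0,"ty":10,"tz":0,"rx":0,"ry":0,"rz":0},{"tx":0,"ty":6,"tz":0,"rx":0,"ry":0,"rz":0},{"tx":0,"ty":0,"tz":0,"rx":0,"ry":0,"rz":0},{"tx":0,"ty":0,"tz":0,"rx":0,"ry":0,"rz":0}]' 1
python3 -m crank '[{"tx":0,"ty":0,"tz":0,"rx":0,"ry":0,"rz":0},{"tx":0,"ty":0,"tz":0,"rx":0,"ry":0,"rz":0},{"tx":0,"ty":0,"tz":0,"rx":0,"ry":0,"rz":0},{"tx":0,"ty":0,"tz":0,"rx":0,"ry":0,"rz":0},{"tx":0,"ty":0,"tz":0,"rx":0,"ry":0,"rz":0},{"tx":0,"ty":0,"tz":0,"rx":0,"ry":0,"rz":0},{"tx":0,"ty":0,"tz":0,"rx":0,"ry":0,"rz":0},{"tx":0,"ty":0,"tz":0,"rx":0,"ry":0,"rz":0}]' -1
python3 - <<'E'
from h import *
togo(pt(0,.075,.03),tgt(-ZH,-YH))
E
```

```text
time_s: 3.5
eef_pos: [0.5371, -0.0855, 0.0746]
orientation: [-0.842, 1.659, -1.657]
force: [0.8, 0.2, 0.4]
grip_width: 0.0855
time_s: 4.3
eef_pos: [0.5381, -0.0861, 0.0754]
orientation: [-0.84, 1.656, -1.659]
force: [7.9, -5.8, -0.6]
grip_width: 0.0253
t 4.3 pos [ 0.5381 -0.0861  0.0754] q [-0.2052 -0.0643  1.9162 -0.0008  1.2878  0.427 ] F [ 7.9418 -5.7789 -0.5627] w 0.025343549284213743
turn now (tool) [-0.0021 -0.0001 -0.0001] shift in current axes mm [-0.4789  0.3832 -0.9791] shift in target axes [-0.479   0.3852 -0.9783]
```

```bash
python3 -m crank '[{"tx":0,"ty":0,"tz":1,"rx":0,"ry":0,"rz":0},{"tx":0,"ty":0,"tz":0,"rx":0,"ry":0,"rz":0},{"tx":0,"ty":0,"tz":0,"rx":0,"ry":0,"rz":0}]' -1
python3 - <<'E'
from h import *
for n in("side","top"):
    im=r.get_image(n);cv2.imwrite(f"pics/{n}2.png",im[:,:,::-1])
a=cv2.imread("pics/side2.png")[140:250,180:320];b=cv2.imread("pics/top2.png")[110:220,220:360]
cv2.imwrite("pics/c2.png",cv2.resize(np.hstack([a,b]),None,fx=2.8,fy=2.8,interpolation=2))
print(r.state()["force"],r.state()["wrist_torque"])
E
```

```text
time_s: 4.6
eef_pos: [0.5382, -0.0862, 0.0753]
orientation: [-0.841, 1.658, -1.657]
force: [-1.2, -0.6, 5.3]
grip_width: 0.0249
[-0.1865 -1.1258  4.6937] [-0.0815  0.1766 -0.0145]
```

View pics/c2.png

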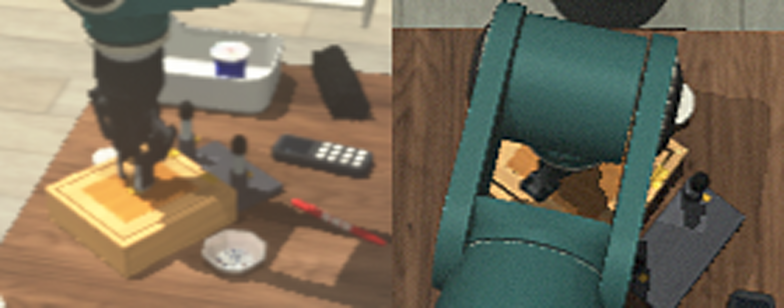

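The fingers hold the knob (side crop (135,185)) with a width of 25 mm. I work out the arc rows, tilting the tool 0.6 rad per rad of lid so the gripper body stays clear of the lid.

```bash
cat > arc.py <<'E'
from h import *
def rows(P,Rs):
    for (p,q,a,b) in zip(P[:-1],P[1:],Rs[:-1],Rs[1:]):
        print((a.inv().apply(q-p)*1000).round(1),(a.inv()*b).as_rotvec().round(4))
def tilt(phi): # approach from down toward +XH
    return tgt(-np.cos(phi)*ZH+np.sin(phi)*XH,-YH)
E
python3 - <<'E'
from arc import *
th=np.linspace(0,1.6,41)
rows([pt(t,.075,.03) for t in th],[tilt(.6*t) for t in th])
E
```

```text
[ 1.3 -3.   0. ] [0.    0.    0.024]
[ 1.3 -3.  -0. ] [0.    0.    0.024]
[ 1.4 -2.9 -0. ] [-0.     0.     0.024]
[ 1.4 -2.9  0. ] [0.    0.    0.024]
[ 1.4 -2.9  0. ] [-0.    -0.     0.024]
[ 1.5 -2.9 -0. ] [-0.     0.     0.024]
[ 1.5 -2.8  0. ] [ 0.    -0.     0.024]
[ 1.6 -2.8  0. ] [0.    0.    0.024]
[ 1.6 -2.8 -0. ] [0.    0.    0.024]
[ 1.7 -2.8  0. ] [-0.    -0.     0.024]
[ 1.7 -2.7  0. ] [0.    0.    0.024]
[ 1.8 -2.7 -0. ] [ 0.    -0.     0.024]
[ 1.8 -2.7 -0. ] [0.    0.    0.024]
[ 1.8 -2.7  0. ] [-0.     0.     0.024]
[ 1.9 -2.6  0. ] [-0.    -0.     0.024]
[ 1.9 -2.6  0. ] [0.    0.    0.024]
[ 2.  -2.6 -0. ] [ 0.    -0.     0.024]
[ 2.  -2.5  0. ] [-0.     0.     0.024]
[ 2.1 -2.5  0. ] [0.    0.    0.024]
[ 2.1 -2.5 -0. ] [ 0.    -0.     0.024]
[ 2.1 -2.4 -0. ] [0.    0.    0.024]
[ 2.2 -2.4 -0. ] [-0.     0.     0.024]
[ 2.2 -2.4  0. ] [ 0.    -0.     0.024]
[ 2.2 -2.3 -0. ] [-0.     0.     0.024]
[ 2.3 -2.3 -0. ] [ 0.    -0.     0.024]
[ 2.3 -2.2  0. ] [-0.     0.     0.024]
[ 2.4 -2.2 -0. ] [ 0.    -0.     0.024]
[ 2.4 -2.2  0. ] [ 0.    -0.     0.024]
[ 2.4 -2.1 -0. ] [-0.     0.     0.024]
[ 2.5 -2.1  0. ] [0.    0.    0.024]
[ 2.5 -2.1  0. ] [-0.    -0.     0.024]
[ 2.5 -2.   0. ] [-0.    -0.     0.024]
[ 2.6 -2.  -0. ] [-0.     0.     0.024]
[ 2.6 -1.9 -0. ] [ 0.    -0.     0.024]
[ 2.6 -1.9 -0. ] [ 0.    -0.     0.024]
[ 2.6 -1.9 -0. ] [ 0.    -0.     0.024]
[ 2.7 -1.8  0. ] [-0.     0.     0.024]
[ 2.7 -1.8 -0. ] [-0.     0.     0.024]
[ 2.7 -1.7 -0. ] [-0.     0.     0.024]
[ 2.8 -1.7  0. ] [ 0.    -0.     0.024]
```

```bash
python3 -m crank '[{"tx":1.3,"ty":-3,"tz":0,"rx":0,"ry":0,"rz":0.024},{"tx":1.3,"ty":-3,"tz":0,"rx":0,"ry":0,"rz":0.024},{"tx":1.4,"ty":-2.9,"tz":0,"rx":0,"ry":0,"rz":0.024},{"tx":1.4,"ty":-2.9,"tz":0,"rx":0,"ry":0,"rz":0.024},{"tx":1.4,"ty":-2.9,"tz":0,"rx":0,"ry":0,"rz":0.024}]' -1
python3 - <<'E'
from arc import *
togo(pt(.2,.075,.03),tilt(.12))
for n in("side",):
    im=r.get_image(n);cv2.imwrite(f"pics/{n}3.png",im[:,:,::-1])
a=cv2.imread("pics/side3.png")[150:250,180:320]
cv2.imwrite("pics/c3.png",cv2.resize(a,None,fx=5,fy=5,interpolation=2))
E
```

```text
time_s: 5.2
eef_pos: [0.5338, -0.0921, 0.0894]
orientation: [-0.724, 1.675, -1.573]
force: [6.2, 0.1, -2.6]
grip_width: 0.0251
t 5.2 pos [ 0.5338 -0.0921  0.0894] q [-0.2756 -0.1136  1.9411  0.1204  1.2732  0.3234] F [ 6.1661  0.0699 -2.6472] w 0.025139982558169467
turn now (tool) [ 0.0001 -0.0002 -0.0028] shift in current axes mm [-0.3801  0.1703 -1.0527] shift in target axes [-0.3808  0.1691 -1.0526]
```

View pics/c3.png

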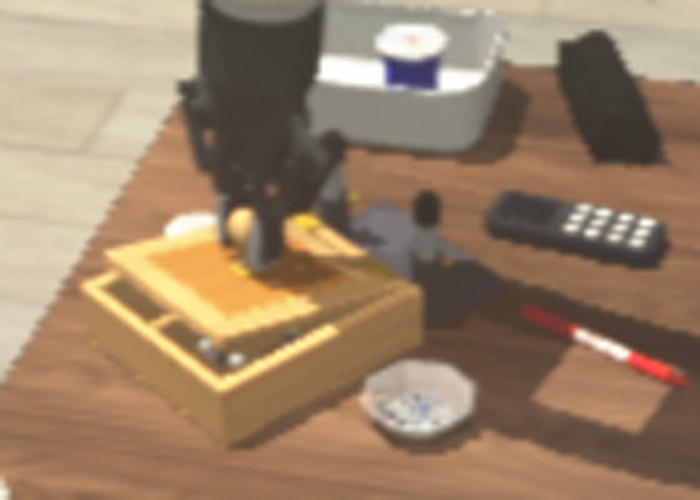

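The lid has lifted out of the rim at crop (200,290), with the knob in the jaws and low forces. I continue along the arc.

```bash
python3 -m crank '[{"tx":1.5,"ty":-2.9,"tz":0,"rx":0,"ry":0,"rz":0.024},{"tx":1.5,"ty":-2.8,"tz":0,"rx":0,"ry":0,"rz":0.024},{"tx":1.6,"ty":-2.8,"tz":0,"rx":0,"ry":0,"rz":0.024},{"tx":1.6,"ty":-2.8,"tz":0,"rx":0,"ry":0,"rz":0.024},{"tx":1.7,"ty":-2.8,"tz":0,"rx":0,"ry":0,"rz":0.024},{"tx":1.7,"ty":-2.7,"tz":0,"rx":0,"ry":0,"rz":0.024},{"tx":1.8,"ty":-2.7,"tz":0,"rx":0,"ry":0,"rz":0.024},{"tx":1.8,"ty":-2.7,"tz":0,"rx":0,"ry":0,"rz":0.024},{"tx":1.8,"ty":-2.7,"tz":0,"rx":0,"ry":0,"rz":0.024},{"tx":1.9,"ty":-2.6,"tz":0,"rx":0,"ry":0,"rz":0.024}]'
python3 - <<'E'
from arc import *
togo(pt(.6,.075,.03),tilt(.36))
E
python3 -m crank '[{"tx":1.9,"ty":-2.6,"tz":0,"rx":0,"ry":0,"rz":0.024},{"tx":2,"ty":-2.6,"tz":0,"rx":0,"ry":0,"rz":0.024},{"tx":2,"ty":-2.5,"tz":0,"rx":0,"ry":0,"rz":0.024},{"tx":2.1,"ty":-2.5,"tz":0,"rx":0,"ry":0,"rz":0.024},{"tx":2.1,"ty":-2.5,"tz":0,"rx":0,"ry":0,"rz":0.024}]'
python3 - <<'E'
from arc import *
togo(pt(.8,.075,.03),tilt(.48))
for n in("side","top"):
    im=r.get_image(n);cv2.imwrite(f"pics/{n}4.png",im[:,:,::-1])
a=cv2.imread("pics/side4.png")[130:240,180:320];b=cv2.imread("pics/top4.png")[110:220,220:360]
cv2.imwrite("pics/c4.png",cv2.resize(np.hstack([a,b]),None,fx=2.8,fy=2.8,interpolation=2))
E
```

```text
time_s: 6.25
eef_pos: [0.5199, -0.111, 0.1112]
orientation: [-0.504, 1.693, -1.407]
force: [6.5, -5.2, -11.6]
grip_width: 0.0252
t 6.25 pos [ 0.5199 -0.111   0.1112] q [-0.4361 -0.1839  1.9922  0.3689  1.2803  0.0988] F [  6.4665  -5.1645 -11.5553] w 0.025158990469222518
turn now (tool) [ 0.0003 -0.0004  0.0001] shift in current axes mm [-1.4821 -0.4498 -0.9868] shift in target axes [-1.4826 -0.4498 -0.986 ]
time_s: 6.75
eef_pos: [0.5112, -0.1228, 0.118]
orientation: [-0.396, 1.696, -1.322]
force: [8.2, -8.5, -18.2]
grip_width: 0.0248
t 6.75 pos [ 0.5112 -0.1228  0.118 ] q [-0.5241 -0.1995  2.0162  0.4949  1.3037 -0.0186] F [  8.1747  -8.4696 -18.2154] w 0.02477444953848539
turn now (tool) [ 0.0002 -0.0017  0.0011] shift in current axes mm [-2.2488 -0.7644 -0.9547] shift in target axes [-2.2513 -0.762  -0.9507]
```

View pics/c4.png

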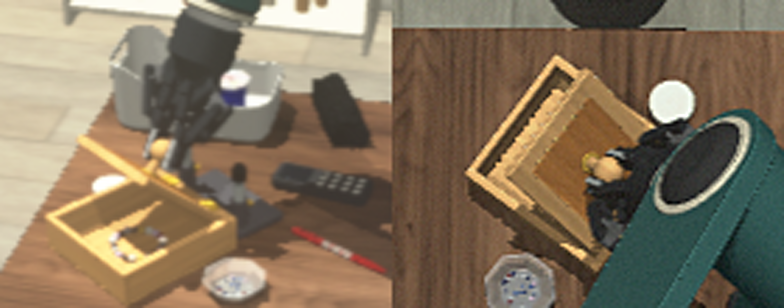

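The view shows the lid about half up, the bracelet visible at (137,243) and the knob at (160,148) still in the jaws. The wrist feels an 18 N pull towards the hinge, so I relieve it before going on.

```bash
python3 -m crank '[{"tx":1.1,"ty":1,"tz":0.8,"rx":0,"ry":0,"rz":0},{"tx":0,"ty":0,"tz":0,"rx":0,"ry":0,"rz":0}]'
python3 -m crank '[{"tx":2.1,"ty":-2.4,"tz":0,"rx":0,"ry":0,"rz":0.024},{"tx":2.2,"ty":-2.3,"tz":0,"rx":0,"ry":0,"rz":0.024},{"tx":2.2,"ty":-2.3,"tz":0,"rx":0,"ry":0,"rz":0.024},{"tx":2.2,"ty":-2.2,"tz":0,"rx":0,"ry":0,"rz":0.024},{"tx":2.3,"ty":-2.2,"tz":0,"rx":0,"ry":0,"rz":0.024}]'
python3 - <<'E'
from arc import *
togo(pt(1,.075,.03),tilt(.6))
E
```

```text
time_s: 7.05
eef_pos: [0.5117, -0.1225, 0.1176]
orientation: [-0.396, 1.697, -1.319]
force: [-0.1, 2.4, -6.0]
grip_width: 0.0256
time_s: 7.55
eef_pos: [0.5025, -0.1352, 0.1218]
orientation: [-0.289, 1.693, -1.23]
force: [-2.4, 4.7, -15.0]
grip_width: 0.0249
t 7.55 pos [ 0.5025 -0.1352  0.1218] q [-0.6131 -0.1969  2.0368  0.6196  1.3414 -0.1388] F [ -2.4408   4.6986 -14.9732] w 0.024905535323236173
turn now (tool) [ 0.002  -0.0008 -0.0011] shift in current axes mm [-2.5581 -1.289  -1.1735] shift in target axes [-2.5577 -1.2942 -1.1688]
```

```bash
python3 -m crank '[{"tx":1,"ty":1,"tz":-0.4,"rx":0,"ry":0,"rz":0},{"tx":2.4,"ty":-2.1,"tz":0,"rx":0,"ry":0,"rz":0.024},{"tx":2.4,"ty":-2.1,"tz":0,"rx":0,"ry":0,"rz":0.024},{"tx":2.4,"ty":-2,"tz":0,"rx":0,"ry":0,"rz":0.024},{"tx":2.5,"ty":-2,"tz":0,"rx":0,"ry":0,"rz":0.024},{"tx":2.5,"ty":-2,"tz":0,"rx":0,"ry":0,"rz":0.024}]'
python3 - <<'E'
from arc import *
togo(pt(1.2,.075,.03),tilt(.72))
for n in("side","top"):
    im=r.get_image(n);cv2.imwrite(f"pics/{n}5.png",im[:,:,::-1])
a=cv2.imread("pics/side5.png")[130:240,180:320];b=cv2.imread("pics/top5.png")[110:220,220:360]
cv2.imwrite("pics/c5.png",cv2.resize(np.hstack([a,b]),None,fx=2.8,fy=2.8,interpolation=2))
E
```

```text
time_s: 8.15
eef_pos: [0.4931, -0.1479, 0.1218]
orientation: [-0.184, 1.685, -1.142]
force: [-1.5, 6.5, -8.1]
grip_width: 0.0248
t 8.15 pos [ 0.4931 -0.1479  0.1218] q [-0.6987 -0.1792  2.0566  0.7346  1.3861 -0.2531] F [-1.4584  6.5329 -8.1445] w 0.024805079471686284
turn now (tool) [ 0.0009 -0.0011 -0.0014] shift in current axes mm [-3.4657 -2.1845 -1.1268] shift in target axes [-3.464  -2.1903 -1.1209]
```

View pics/c5.png

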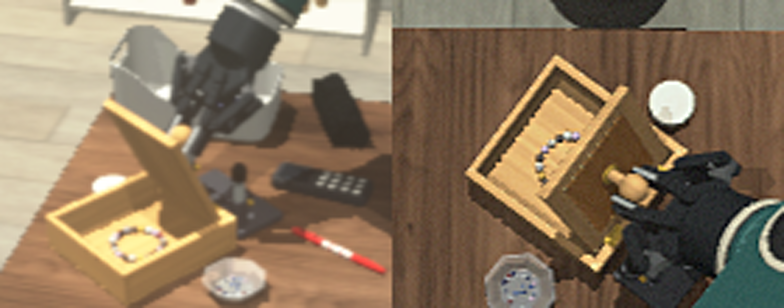

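```bash
python3 - <<'E'
from h import *
s=r.state();Rc=R.from_rotvec(s["orientation"])
p=s["eef_pos"]
for n,o in(("side",(180,130)),("top",(220,110))):
    for l in(0,.019): 
        u=proj(n,p+Rc.apply([0,l,0])); print(n,l,u,(u-o)*5)
k,e=tri((220+(632-392)/2.8,110+183/2.8),(180+181/2.8,130+131/2.8));print("knob",k,e,"in tool",Rc.inv().apply(k-p)*1000)
a=cv2.imread("pics/side5.png")[130:240,180:320];b=cv2.imread("pics/top5.png")[110:220,220:360]
cv2.imwrite("pics/s5.png",cv2.resize(a,None,fx=5,fy=5,interpolation=2));cv2.imwrite("pics/t5.png",cv2.resize(b,None,fx=5,fy=5,interpolation=2))
E
```

```text
side 0 [246.4901 178.4827] [332.4505 242.4134]
side 0.019 [243.5634 183.6316] [317.8172 268.1581]
top 0 [308.188  178.4663] [440.9401 342.3313]
top 0.019 [303.9707 176.4173] [419.8537 332.0867]
knob [ 0.4983 -0.1414  0.1316] 0.0023812531315383846 in tool [-12.8743  -1.6458   0.295 ]
```

View pics/s5.png

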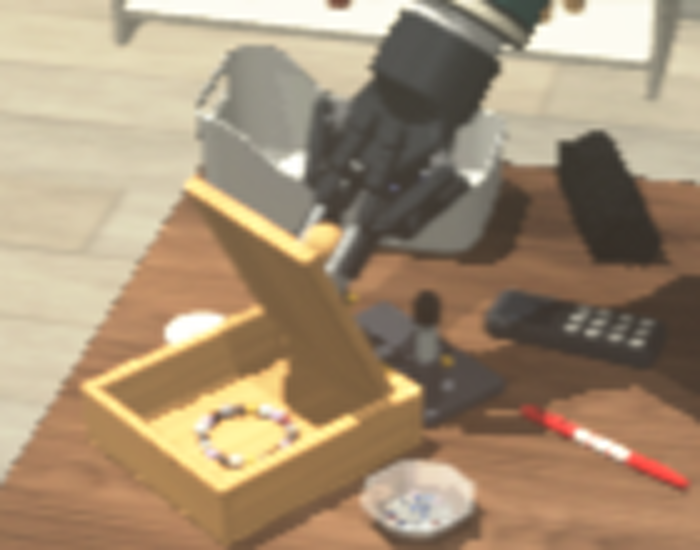

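View pics/t5.png

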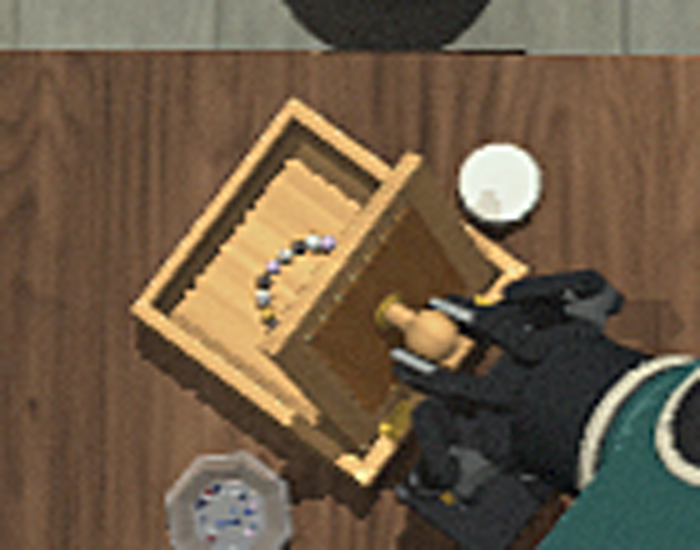

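```bash
python3 - <<'E'
from h import *
for a,b in (((415,155),(190,182)),((272,350),(312,262))):
    p,e=tri((220+a[0]/5-.4,110+a[1]/5-.4),(180+b[0]/5-.4,130+b[1]/5-.4)); d=p-HG
    print(p,e,"hinge frame",d@XH,d@YH,d[2],"ang",np.arctan2(d[2],d@XH),np.hypot(d[2],d@XH))
for th in(1.1,1.15,1.2):
  print(th,[(proj(n,pt(th,.075,.03))-o)*5 for n,o in(("side",(180,130)),("top",(220,110)))])
E
```

```text
[ 0.5814 -0.1312  0.1658] 0.00036954879857802584 hinge frame 0.06374737713623846 -0.06255249090775565 0.12077836122458933 ang 1.0851532388951612 0.13656917892353018
[ 0.4833 -0.0607  0.1624] 6.262504103104556e-05 hinge frame 0.06271152042242703 0.058241280453099065 0.1173709637471496 ang 1.0800852858557672 0.13307395659792787
1.1 [array([321.9557, 243.3021]), array([425.1823, 332.1308])]
1.15 [array([326.85  , 240.7991]), array([431.5272, 336.7069])]
1.2 [array([331.7464, 238.5705]), array([437.8661, 341.3536])]
```

The lid is at about 1.1 rad while the tool has gone to 1.21. The knob drags on the pads because the tool tilted only 0.6 of the lid angle. From here I turn the tool one-to-one with the lid about the hinge.

```bash
python3 -m crank '[{"tx":2.4,"ty":-1.9,"tz":0,"rx":0,"ry":0,"rz":0.04},{"tx":2.4,"ty":-1.9,"tz":0,"rx":0,"ry":0,"rz":0.04},{"tx":2.4,"ty":-1.9,"tz":0,"rx":0,"ry":0,"rz":0.04},{"tx":2.4,"ty":-1.9,"tz":0,"rx":0,"ry":0,"rz":0.04},{"tx":2.4,"ty":-1.9,"tz":0,"rx":0,"ry":0,"rz":0.04},{"tx":0,"ty":0,"tz":0,"rx":0,"ry":0,"rz":0}]'
python3 - <<'E'
from arc import *
s=r.state();d=s["eef_pos"]-HG;print(d@XH,d@YH,d[2],s["force"],s["q"])
for n in("side","top"):
    im=r.get_image(n);cv2.imwrite(f"pics/{n}6.png",im[:,:,::-1])
a=cv2.imread("pics/side6.png")[130:240,180:320];b=cv2.imread("pics/top6.png")[110:220,220:360]
cv2.imwrite("pics/s6.png",cv2.resize(a,None,fx=5,fy=5,interpolation=2));cv2.imwrite("pics/t6.png",cv2.resize(b,None,fx=5,fy=5,interpolation=2))
E
```

```text
time_s: 8.85
eef_pos: [0.484, -0.1604, 0.12]
orientation: [-0.013, 1.664, -0.992]
force: [-6.4, 8.6, -2.9]
grip_width: 0.0246
-0.017370555763892636 -0.001206586185346557 0.0749941732677321 [-6.3509  8.5504 -2.9154] [-0.8058 -0.119   2.0789  0.9094  1.4699 -0.411 ]
```

View pics/s6.png

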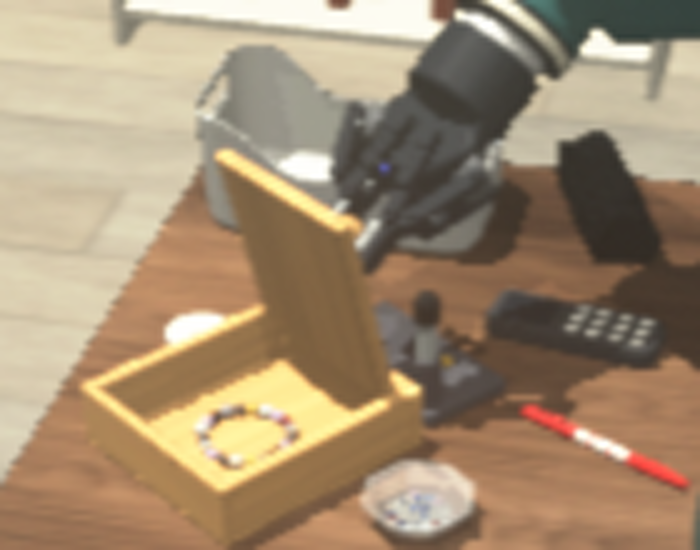

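View pics/t6.png

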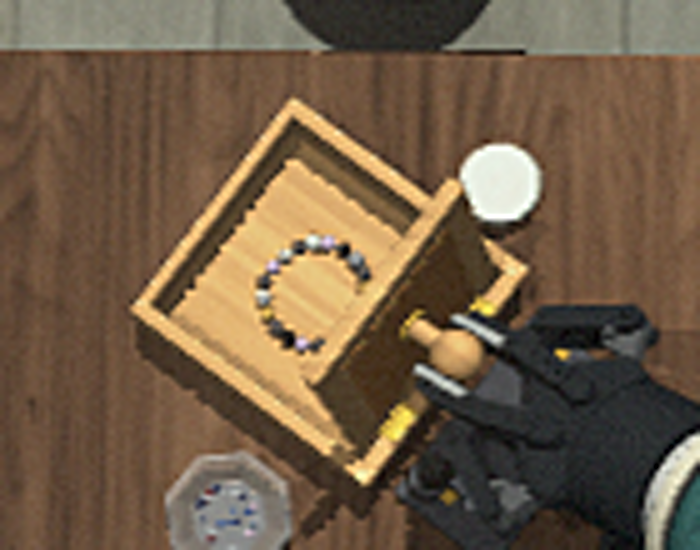

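The lid has moved with the tool, to about 1.3 rad, and the knob at top crop (457,352) is between the pads. I continue to upright.

```bash
python3 -m crank '[{"tx":2.4,"ty":-1.9,"tz":0,"rx":0,"ry":0,"rz":0.04},{"tx":2.4,"ty":-1.9,"tz":0,"rx":0,"ry":0,"rz":0.04},{"tx":2.4,"ty":-1.9,"tz":0,"rx":0,"ry":0,"rz":0.04},{"tx":2.4,"ty":-1.9,"tz":0,"rx":0,"ry":0,"rz":0.04},{"tx":2.4,"ty":-1.9,"tz":0,"rx":0,"ry":0,"rz":0.04},{"tx":2.4,"ty":-1.9,"tz":0,"rx":0,"ry":0,"rz":0.04},{"tx":0,"ty":0,"tz":0,"rx":0,"ry":0,"rz":0},{"tx":0,"ty":0,"tz":0,"rx":0,"ry":0,"rz":0}]'
python3 - <<'E'
from arc import *
s=r.state();d=s["eef_pos"]-HG;print(d@XH,d@YH,d[2],s["force"],s["q"])
for n in("side","top"):
    im=r.get_image(n);cv2.imwrite(f"pics/{n}7.png",im[:,:,::-1])
a=cv2.imread("pics/side7.png")[130:240,180:320];b=cv2.imread("pics/top7.png")[110:220,220:360]
cv2.imwrite("pics/s7.png",cv2.resize(a,None,fx=5,fy=5,interpolation=2));cv2.imwrite("pics/t7.png",cv2.resize(b,None,fx=5,fy=5,interpolation=2))
E
```

```text
time_s: 9.75
eef_pos: [0.4739, -0.1742, 0.114]
orientation: [0.18, 1.621, -0.811]
force: [-6.7, 7.4, -2.0]
grip_width: 0.0251
-0.03448624491838455 -0.0011946778310721138 0.06895191001241384 [-6.7266  7.3838 -1.9986] [-0.9039 -0.0077  2.0916  1.083   1.5904 -0.5739]
```

View pics/s7.png

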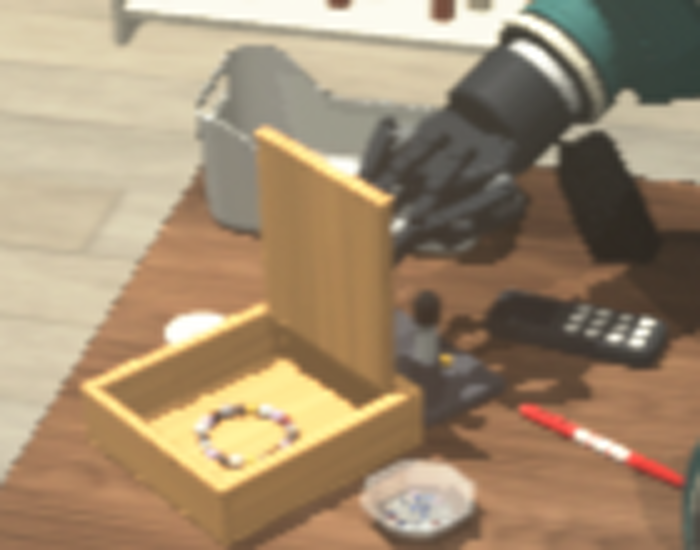

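View pics/t7.png

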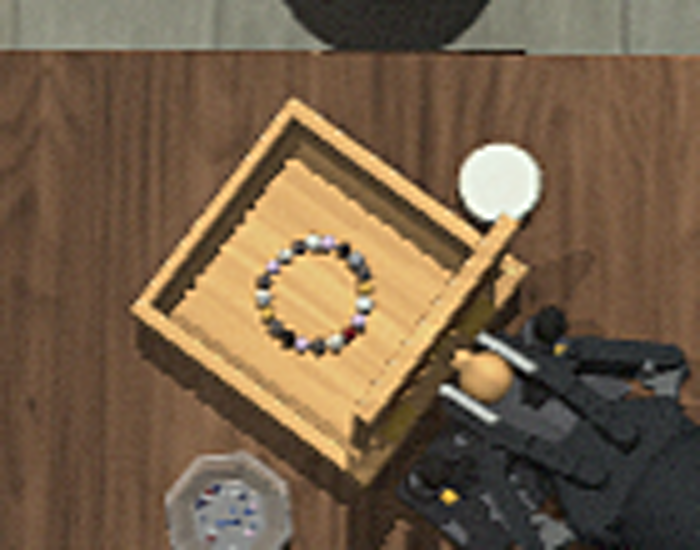

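```bash
python3 - <<'E'
from h import *
for a,b in (((510,217),(260,130)),((363,417),(388,203))):
    p,e=tri((220+a[0]/5-.4,110+a[1]/5-.4),(180+b[0]/5-.4,130+b[1]/5-.4)); d=p-HG
    print(p,e,"hinge frame",d@XH,d@YH,d[2],"ang",np.arctan2(d[2],d@XH),np.hypot(d[2],d@XH))
for th in(1.45,1.5,1.55,1.6):
  print(th,[(proj("top",pt(th,.14,o)+y*YH)-(220,110))*5+2 for o in (0,-.01) for y in(-.062,.062)])
E
```

```text
[ 0.5476 -0.1771  0.1826] 0.0007400953880911164 hinge frame 0.0067714831760263185 -0.0623743596808432 0.13764961459327502 ang 1.5216423298457813 0.1378160708411046
[ 0.4475 -0.1057  0.1822] 0.0006712766269522696 hinge frame 0.005261585570020251 0.06054678961130488 0.13718879228672748 ang 1.5324622331343538 0.13728965369539506
1.45 [array([493.0633, 204.1667]), array([342.2981, 405.4723]), array([476.5845, 192.749 ]), array([325.919 , 393.6844])]
1.5 [array([504.6257, 212.2718]), array([353.813, 413.808]), array([488.1189, 200.5661]), array([337.3418, 401.8151])]
1.55 [array([516.1833, 220.5617]), array([365.3682, 422.2697]), array([499.7044, 208.6068]), array([348.8604, 410.112 ])]
1.6 [array([527.6968, 229.0086]), array([376.9243, 430.829 ]), array([511.3019, 216.8446]), array([360.4362, 418.5474])]
```

The lid stands at about 1.55 rad: edge corners at top crop (510,217) and (363,417), triangulated to z = 182 mm. I relieve the sideways force, then open half-way only, because fully open fingers would come close to the posts.

```bash
python3 -m crank '[{"tx":0,"ty":0,"tz":-0.8,"rx":0,"ry":0,"rz":0},{"tx":0,"ty":0,"tz":0,"rx":0,"ry":0,"rz":0}]'
python3 -m crank '[{"tx":0,"ty":0,"tz":0,"rx":0,"ry":0,"rz":0},{"tx":0,"ty":0,"tz":0,"rx":0,"ry":0,"rz":0},{"tx":0,"ty":0,"tz":0,"rx":0,"ry":0,"rz":0},{"tx":0,"ty":0,"tz":0,"rx":0,"ry":0,"rz":0},{"tx":0,"ty":0,"tz":0,"rx":0,"ry":0,"rz":0}]' 0
python3 - <<'E'
from arc import *
s=r.state();d=s["eef_pos"]-HG;print(d@XH,d@YH,d[2],s["force"],s["q"])
for n in("side","top"):
    im=r.get_image(n);cv2.imwrite(f"pics/{n}8.png",im[:,:,::-1])
a=cv2.imread("pics/side8.png")[130:240,180:320];b=cv2.imread("pics/top8.png")[110:220,220:360]
cv2.imwrite("pics/c8.png",cv2.resize(np.hstack([a,b]),None,fx=2.8,fy=2.8,interpolation=2))
E
```

```text
time_s: 10.05
eef_pos: [0.4739, -0.1741, 0.1141]
orientation: [0.18, 1.62, -0.813]
force: [2.7, 3.4, -4.1]
grip_width: 0.0244
time_s: 10.55
eef_pos: [0.4737, -0.1736, 0.1138]
orientation: [0.18, 1.621, -0.812]
force: [-0.1, -0.6, -0.2]
grip_width: 0.0429
-0.03411370793018503 -0.0006169976912211231 0.06876477439389411 [-0.0683 -0.6047 -0.209 ] [-0.9033 -0.0096  2.0934  1.0827  1.5889 -0.5739]
```

View pics/c8.png

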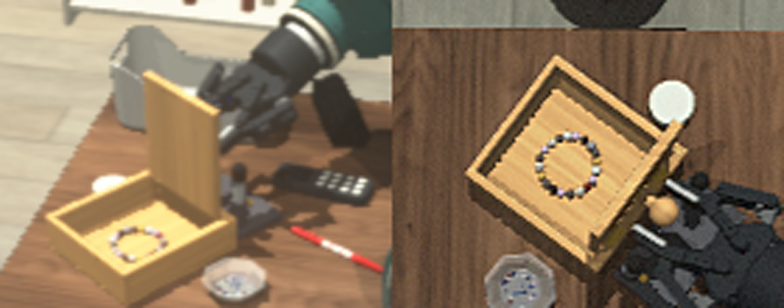

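The lid stands by itself with the jaws clear of the knob (top crop (663,210)) and no force. I back out along the tool axis, then rise.

```bash
python3 -m crank '[{"tx":0,"ty":-10,"tz":0,"rx":0,"ry":0,"rz":0},{"tx":0,"ty":-20,"tz":0,"rx":0,"ry":0,"rz":0},{"tx":0,"ty":-30,"tz":0,"rx":0,"ry":0,"rz":0},{"tx":0,"ty":-30,"tz":0,"rx":0,"ry":0,"rz":0},{"tx":-30,"ty":-20,"tz":0,"rx":0,"ry":0,"rz":0},{"tx":-40,"ty":-10,"tz":0,"rx":0,"ry":0,"rz":0},{"tx":-40,"ty":-10,"tz":0,"rx":0,"ry":0,"rz":0},{"tx":-40,"ty":-10,"tz":0,"rx":0,"ry":0,"rz":0},{"tx":0,"ty":0,"tz":0,"rx":0,"ry":0,"rz":0}]'
python3 - <<'E'
from arc import *
top=pt(1.571,.128,-.005)
for sg in(1,-1):
  togo(top+[0,0,.09],tgt(-ZH,sg*XH))
togo(top+[0,0,.09],tilt(0))
E
```

```text
time_s: 11.55
eef_pos: [0.4335, -0.2291, 0.3127]
orientation: [0.176, 1.614, -0.816]
force: [-0.1, -0.6, -1.5]
grip_width: 0.0427
t 11.55 pos [ 0.4335 -0.2291  0.3127] q [-1.031  -0.1919  1.9031  1.0837  1.8693 -0.3068] F [-0.0625 -0.6265 -1.4615] w 0.04266891551075224
turn now (tool) [-0.9033 -1.3727 -0.8944] shift in current axes mm [  2.2504 118.4665  -1.3035] shift in target axes [ -1.0209  49.673  107.5762]
t 11.55 pos [ 0.4335 -0.2291  0.3127] q [-1.031  -0.1919  1.9031  1.0837  1.8693 -0.3068] F [-0.0625 -0.6265 -1.4615] w 0.04266891551075224
turn now (tool) [ 0.8955  1.3811 -0.9044] shift in current axes mm [  2.2504 118.4665  -1.3035] shift in target axes [   1.0209   49.673  -107.5762]
t 11.55 pos [ 0.4335 -0.2291  0.3127] q [-1.031  -0.1919  1.9031  1.0837  1.8693 -0.3068] F [-0.0625 -0.6265 -1.4615] w 0.04266891551075224
turn now (tool) [-0.0057  0.0044 -1.1573] shift in current axes mm [  2.2504 118.4665  -1.3035] shift in target axes [-107.5762   49.673    -1.0209]
```

```bash
python3 -m crank '[{"tx":0,"ty":0,"tz":0,"rx":-0.0695,"ry":-0.1056,"rz":-0.0688},{"tx":0,"ty":0,"tz":0,"rx":-0.0695,"ry":-0.1056,"rz":-0.0688},{"tx":0,"ty":0,"tz":0,"rx":-0.0695,"ry":-0.1056,"rz":-0.0688},{"tx":0,"ty":0,"tz":0,"rx":-0.0695,"ry":-0.1056,"rz":-0.0688},{"tx":0,"ty":0,"tz":0,"rx":-0.0695,"ry":-0.1056,"rz":-0.0688},{"tx":0,"ty":0,"tz":0,"rx":-0.0695,"ry":-0.1056,"rz":-0.0688},{"tx":0,"ty":0,"tz":0,"rx":-0.0695,"ry":-0.1056,"rz":-0.0688},{"tx":0,"ty":0,"tz":0,"rx":-0.0695,"ry":-0.1056,"rz":-0.0688},{"tx":0,"ty":0,"tz":0,"rx":-0.0695,"ry":-0.1056,"rz":-0.0688},{"tx":0,"ty":0,"tz":0,"rx":-0.0695,"ry":-0.1056,"rz":-0.0688}]' 1
python3 -m crank '[{"tx":0,"ty":0,"tz":0,"rx":-0.0695,"ry":-0.1056,"rz":-0.0688},{"tx":0,"ty":0,"tz":0,"rx":-0.0695,"ry":-0.1056,"rz":-0.0688},{"tx":0,"ty":0,"tz":0,"rx":-0.0695,"ry":-0.1056,"rz":-0.0688},{"tx":0,"ty":0,"tz":0,"rx":0,"ry":0,"rz":0},{"tx":0,"ty":0,"tz":0,"rx":0,"ry":0,"rz":0}]' 1
python3 - <<'E'
from arc import *
top=pt(1.571,.128,-.005)
togo(top+[0,0,.06],tgt(-ZH,XH))
for n in("side","top"):
    im=r.get_image(n);cv2.imwrite(f"pics/{n}9.png",im[:,:,::-1])
a=cv2.imread("pics/side9.png")[130:240,180:320];b=cv2.imread("pics/top9.png")[110:220,220:360]
cv2.imwrite("pics/s9.png",cv2.resize(a,None,fx=5,fy=5,interpolation=2));cv2.imwrite("pics/t9.png",cv2.resize(b,None,fx=5,fy=5,interpolation=2))
E
```

```text
time_s: 12.55
eef_pos: [0.4331, -0.2294, 0.3071]
orientation: [-1.175, 0.814, -0.6]
force: [-0.0, 0.7, -0.8]
grip_width: 0.0854
time_s: 13.05
eef_pos: [0.4331, -0.2285, 0.3071]
orientation: [-1.507, 0.503, -0.49]
force: [-0.1, 0.2, -0.1]
grip_width: 0.0855
t 13.05 pos [ 0.4331 -0.2285  0.3071] q [-0.5402 -0.2962  1.7358  0.0047  1.7111 -1.4759] F [-0.0593  0.1782 -0.1153] w 0.08547704554568096
turn now (tool) [-0.0038 -0.0027 -0.0095] shift in current axes mm [  0.0778  74.4864 107.084 ] shift in target axes [ -0.3403  74.0791 107.3656]
```

View pics/s9.png

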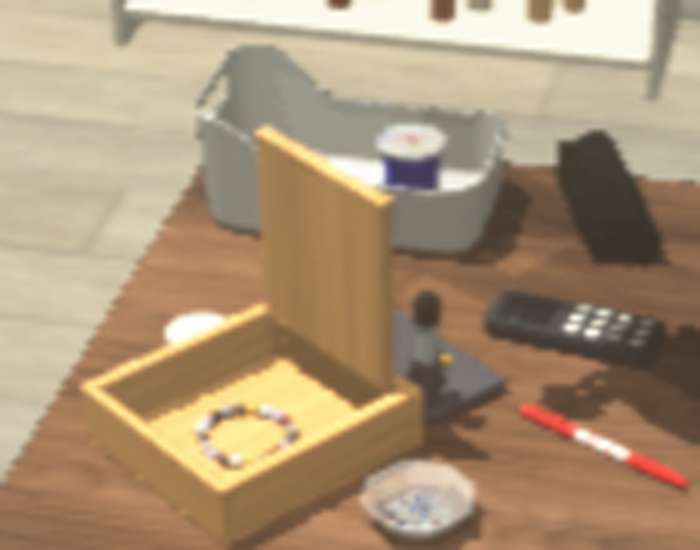

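View pics/t9.png

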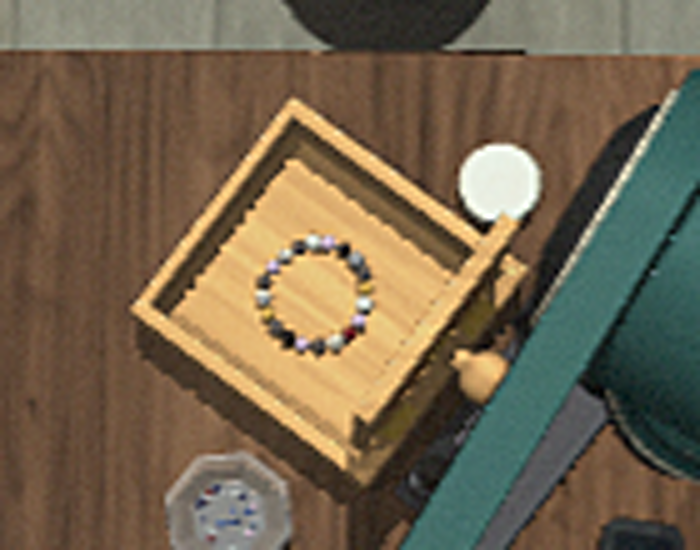

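The lid stands steady at the same place as before. I move the open jaws over its top edge.

```bash
python3 -m crank '[{"tx":0,"ty":0,"tz":27,"rx":-0.004,"ry":-0.003,"rz":-0.0095},{"tx":0,"ty":0,"tz":27,"rx":0,"ry":0,"rz":0},{"tx":0,"ty":0,"tz":27,"rx":0,"ry":0,"rz":0},{"tx":0,"ty":0,"tz":27,"rx":0,"ry":0,"rz":0},{"tx":0,"ty":25,"tz":0,"rx":0,"ry":0,"rz":0},{"tx":0,"ty":25,"tz":0,"rx":0,"ry":0,"rz":0},{"tx":0,"ty":24,"tz":0,"rx":0,"ry":0,"rz":0},{"tx":0,"ty":0,"tz":0,"rx":0,"ry":0,"rz":0},{"tx":0,"ty":0,"tz":0,"rx":0,"ry":0,"rz":0}]' 1
python3 - <<'E'
from arc import *
top=pt(1.571,.128,-.005)
togo(top,tgt(-ZH,XH))
for n in("side","top"):
    im=r.get_image(n);cv2.imwrite(f"pics/{n}10.png",im[:,:,::-1])
a=cv2.imread("pics/side10.png")[100:240,170:320];cv2.imwrite("pics/s10.png",cv2.resize(a,None,fx=4,fy=4,interpolation=2))
E
```

```text
time_s: 14.05
eef_pos: [0.497, -0.1422, 0.2333]
orientation: [-1.515, 0.494, -0.494]
force: [1.1, -0.9, 0.9]
grip_width: 0.0851
t 14.05 pos [ 0.497  -0.1422  0.2333] q [-0.3271 -0.2282  1.799  -0.0016  1.5709 -1.267 ] F [ 1.1027 -0.9163  0.8953] w 0.08505952382183977
turn now (tool) [0.0015 0.0009 0.0004] shift in current axes mm [-0.8793 60.3252  0.0455] shift in target axes [-0.855  60.3256 -0.047 ]
```

View pics/s10.png

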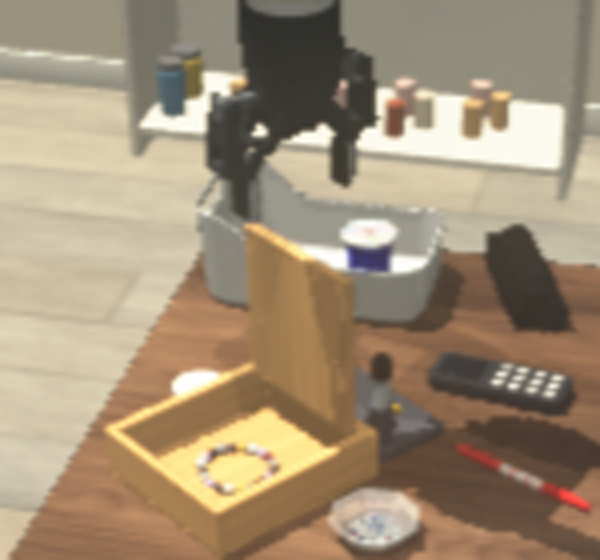

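The jaws straddle the lid's top edge (fingers at crop (240,200) and (343,175), edge at (300,255)). I descend and pinch.

```bash
python3 -m crank '[{"tx":-0.8,"ty":20,"tz":0,"rx":0,"ry":0,"rz":0},{"tx":0,"ty":20,"tz":0,"rx":0,"ry":0,"rz":0},{"tx":0,"ty":12,"tz":0,"rx":0,"ry":0,"rz":0},{"tx":0,"ty":7,"tz":0,"rx":0,"ry":0,"rz":0},{"tx":0,"ty":0,"tz":0,"rx":0,"ry":0,"rz":0},{"tx":0,"ty":0,"tz":0,"rx":0,"ry":0,"rz":0}]' 1
python3 -m crank '[{"tx":0,"ty":0,"tz":0,"rx":0,"ry":0,"rz":0},{"tx":0,"ty":0,"tz":0,"rx":0,"ry":0,"rz":0},{"tx":0,"ty":0,"tz":0,"rx":0,"ry":0,"rz":0},{"tx":0,"ty":0,"tz":0,"rx":0,"ry":0,"rz":0},{"tx":0,"ty":0,"tz":0,"rx":0,"ry":0,"rz":0},{"tx":0,"ty":0,"tz":0,"rx":0,"ry":0,"rz":0},{"tx":0,"ty":0,"tz":0,"rx":0,"ry":0,"rz":0},{"tx":0,"ty":0,"tz":0,"rx":0,"ry":0,"rz":0}]' -1
python3 - <<'E'
from arc import *
top=pt(1.571,.128,-.005)
togo(top,tgt(-ZH,XH)); print(r.state()["wrist_torque"])
for n in("side",):
    im=r.get_image(n);cv2.imwrite(f"pics/{n}11.png",im[:,:,::-1])
a=cv2.imread("pics/side11.png")[100:240,170:320];cv2.imwrite("pics/s11.png",cv2.resize(a,None,fx=4,fy=4,interpolation=2))
E
```

```text
time_s: 14.75
eef_pos: [0.4967, -0.1415, 0.175]
orientation: [-1.516, 0.491, -0.495]
force: [-0.5, -0.7, -0.0]
grip_width: 0.0854
time_s: 15.55
eef_pos: [0.4963, -0.1414, 0.1742]
orientation: [-1.516, 0.492, -0.494]
force: [-2.2, 0.4, 4.1]
grip_width: 0.0093
t 15.55 pos [ 0.4963 -0.1414  0.1742] q [-0.3258 -0.2059  1.8764 -0.0024  1.4698 -1.2671] F [-2.1588  0.3904  4.0664] w 0.009293984418328134
turn now (tool) [0.0019 0.0026 0.0019] shift in current axes mm [ 0.072   1.154  -0.2657] shift in target axes [ 0.0749  1.1533 -0.2677]
[-0.2177  0.5365 -0.0547]
```

View pics/s11.png

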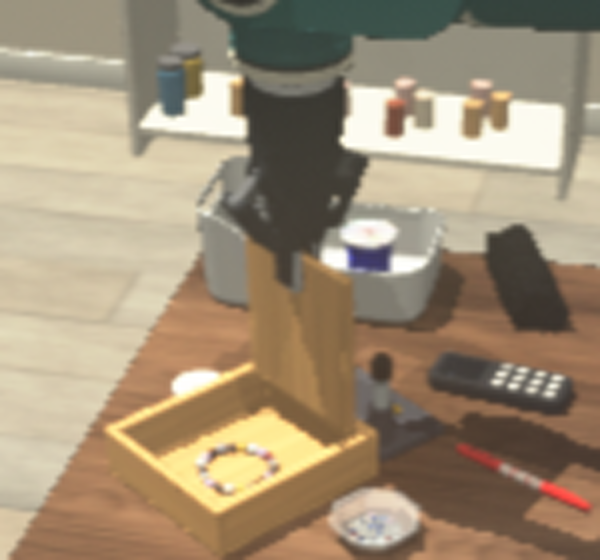

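The edge is pinched at a width of 9.3 mm, with the fingers at crop (290,275). I turn the lid rigidly about the hinge, reading the forces as I go.

```bash
python3 -m crank '[{"tx":0,"ty":-0.1,"tz":-5.2,"rx":0.04,"ry":0,"rz":0},{"tx":0,"ty":-0.1,"tz":-5.2,"rx":0.04,"ry":0,"rz":0},{"tx":0,"ty":-0.1,"tz":-5.2,"rx":0.04,"ry":0,"rz":0},{"tx":0,"ty":-0.1,"tz":-5.2,"rx":0.04,"ry":0,"rz":0},{"tx":0,"ty":0,"tz":0,"rx":0,"ry":0,"rz":0}]'
cat > ck.py <<'E'
from arc import *
s=r.state();d=s["eef_pos"]-HG;Rc=R.from_rotvec(s["orientation"]);ap=Rc.as_matrix()[:,1]
print("x,z",d@XH,d[2],"r",np.hypot(d@XH,d[2]),"polar",np.arctan2(d[2],d@XH),"tilt lid",np.pi/2+np.arctan2(ap@XH,-ap[2]))
print("F tool",Rc.inv().apply(s["force"]),"T tool",Rc.inv().apply(s["wrist_torque"]),s["q"],s["grip_width"])
E
python3 ck.py
```

```text
time_s: 16.1
eef_pos: [0.4837, -0.1588, 0.1733]
orientation: [-1.361, 0.442, -0.522]
force: [-1.7, 0.9, 4.7]
grip_width: 0.0092
x,z -0.016228349999184627 0.12831984193322193 r 0.12934195443653657 polar 1.696596445693718 tilt lid 1.7307031537675113
F tool [-1.9479 -4.7279  0.4886] T tool [0.0964 0.0679 0.5368] [-0.4508 -0.2478  1.9182  0.1583  1.4423 -1.4094] 0.009188077525658846
```

Forces are low. I continue to about 2.0 rad.

```bash
python3 -m crank '[{"tx":0,"ty":-0.1,"tz":-5.2,"rx":0.04,"ry":0,"rz":0},{"tx":0,"ty":-0.1,"tz":-5.2,"rx":0.04,"ry":0,"rz":0},{"tx":0,"ty":-0.1,"tz":-5.2,"rx":0.04,"ry":0,"rz":0},{"tx":0,"ty":-0.1,"tz":-5.2,"rx":0.04,"ry":0,"rz":0},{"tx":0,"ty":0,"tz":0,"rx":0,"ry":0,"rz":0}]'; python3 ck.py
python3 -m crank '[{"tx":0,"ty":-0.1,"tz":-5.2,"rx":0.04,"ry":0,"rz":0},{"tx":0,"ty":-0.1,"tz":-5.2,"rx":0.04,"ry":0,"rz":0},{"tx":0,"ty":0,"tz":0,"rx":0,"ry":0,"rz":0},{"tx":0,"ty":0,"tz":0,"rx":0,"ry":0,"rz":0}]'; python3 ck.py
```

```text
time_s: 16.6
eef_pos: [0.4716, -0.1752, 0.1692]
orientation: [-1.207, 0.392, -0.546]
force: [-3.7, 2.1, 4.9]
grip_width: 0.0088
x,z -0.03659035270228114 0.1241588256951545 r 0.1294382783757459 polar 1.8573892052470653 tilt lid 1.8907042053651144
F tool [-4.2254 -4.7928  1.1006] T tool [0.0731 0.0983 0.7514] [-0.5771 -0.2643  1.9553  0.3223  1.4387 -1.5587] 0.008828145539262016
time_s: 17.0
eef_pos: [0.4661, -0.1828, 0.1661]
orientation: [-1.132, 0.367, -0.556]
force: [-7.2, 0.2, 6.9]
grip_width: 0.0095
x,z -0.046037904434566915 0.1210543130403519 r 0.12951307019138195 polar 1.9342123069575807 tilt lid 1.9693470916070652
F tool [-5.9142 -7.9282 -1.0277] T tool [-0.2233  0.1041  0.8361] [-0.6376 -0.2627  1.9715  0.4019  1.4454 -1.6326] 0.009543991899397267
```

```bash
python3 -m crank '[{"tx":-0.5,"ty":-0.5,"tz":-2.6,"rx":0.02,"ry":0,"rz":0},{"tx":0,"ty":0,"tz":-2.6,"rx":0.02,"ry":0,"rz":0},{"tx":0,"ty":0,"tz":0,"rx":0,"ry":0,"rz":0}]'; python3 ck.py
python3 -m crank '[{"tx":0,"ty":-0.1,"tz":-2.6,"rx":0.02,"ry":0,"rz":0},{"tx":0,"ty":0,"tz":-2.6,"rx":0.02,"ry":0,"rz":0},{"tx":0,"ty":0,"tz":0,"rx":0,"ry":0,"rz":0}]'; python3 ck.py
```

```text
time_s: 17.3
eef_pos: [0.463, -0.1869, 0.164]
orientation: [-1.092, 0.354, -0.562]
force: [2.7, -2.2, 0.8]
grip_width: 0.0092
x,z -0.05112655083969306 0.11903861509856793 r 0.12955352594718803 polar 1.9764685422680734 tilt lid 2.010552951623424
F tool [ 3.5153 -0.8351  0.16  ] T tool [-0.0687  0.0924 -0.7101] [-0.6692 -0.2601  1.9804  0.4429  1.4503 -1.671 ] 0.00924535925714021
time_s: 17.6
eef_pos: [0.4602, -0.1907, 0.162]
orientation: [-1.054, 0.341, -0.567]
force: [4.8, -3.5, 1.0]
grip_width: 0.0091
x,z -0.05585275935164007 0.11696656461684905 r 0.1296175449754382 polar 2.016290988332983 tilt lid 2.0506170487969735
F tool [ 5.995  -0.8671  0.428 ] T tool [-0.1535  0.0939 -0.8605] [-0.6991 -0.2551  1.9878  0.4821  1.4571 -1.7079] 0.009069925713795
```

```bash
python3 -m crank '[{"tx":0.3,"ty":0,"tz":-2.6,"rx":0.02,"ry":0,"rz":0},{"tx":0,"ty":0,"tz":0,"rx":0,"ry":0,"rz":0},{"tx":0,"ty":0,"tz":0,"rx":0,"ry":0,"rz":0}]'; python3 ck.py
python3 -m crank '[{"tx":0,"ty":0,"tz":-2.6,"rx":0.02,"ry":0,"rz":0},{"tx":0,"ty":0,"tz":0,"rx":0,"ry":0,"rz":0},{"tx":0,"ty":0,"tz":0,"rx":0,"ry":0,"rz":0}]'; python3 ck.py
python3 -m crank '[{"tx":0,"ty":0,"tz":-2.6,"rx":0.02,"ry":0,"rz":0},{"tx":0,"ty":0,"tz":0,"rx":0,"ry":0,"rz":0},{"tx":0,"ty":0,"tz":0,"rx":0,"ry":0,"rz":0}]'; python3 ck.py
python3 - <<'E'
from h import *
for n in("side","top"):
    im=r.get_image(n);cv2.imwrite(f"pics/{n}12.png",im[:,:,::-1])
a=cv2.imread("pics/side12.png")[130:240,180:320];b=cv2.imread("pics/top12.png")[110:220,220:360]
cv2.imwrite("pics/c12.png",cv2.resize(np.hstack([a,b]),None,fx=2.8,fy=2.8,interpolation=2))
E
```

```text
time_s: 17.9
eef_pos: [0.459, -0.1924, 0.1609]
orientation: [-1.035, 0.335, -0.568]
force: [-0.9, -3.5, 4.8]
grip_width: 0.009
x,z -0.05795521695382245 0.11588060679301691 r 0.12956512726379127 polar 2.0345468885846314 tilt lid 2.0698515264503508
F tool [ 1.3084 -5.8399 -0.61  ] T tool [-0.3436  0.1797 -0.253 ] [-0.7129 -0.2515  1.9908  0.5006  1.4613 -1.7256] 0.0089845834588247
time_s: 18.2
eef_pos: [0.4577, -0.1942, 0.1597]
orientation: [-1.016, 0.329, -0.57]
force: [-2.6, -4.6, 7.0]
grip_width: 0.009
x,z -0.06022800936822796 0.11471746314744762 r 0.12956662171811595 polar 2.0542524936058655 tilt lid 2.0902200540423266
F tool [ 0.5666 -8.6773 -1.0919] T tool [-0.3701  0.1544 -0.0284] [-0.7275 -0.2479  1.9943  0.52    1.4654 -1.7443] 0.00896959127172372
time_s: 18.5
eef_pos: [0.4563, -0.1961, 0.1585]
orientation: [-0.996, 0.322, -0.573]
force: [-4.4, -3.3, 7.8]
grip_width: 0.0088
x,z -0.06256763215958022 0.1134652467056559 r 0.12957264682035285 polar 2.074733324592216 tilt lid 2.110643862688327
F tool [-1.5549 -9.3532 -0.5032] T tool [-0.4188  0.1307  0.0656] [-0.7421 -0.2438  1.9978  0.5393  1.4697 -1.7626] 0.008815701843733125
```

View pics/c12.png

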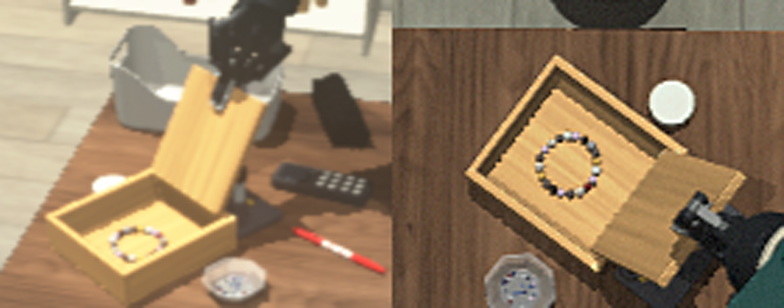

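The lid leans back at about 2.11 rad, held at the edge (top crop (710,212)), with no post contact felt so far. I continue in small steps.

```bash
python3 -m crank '[{"tx":-0.1,"ty":-0.4,"tz":-2.6,"rx":0.02,"ry":0,"rz":0},{"tx":0,"ty":0,"tz":0,"rx":0,"ry":0,"rz":0},{"tx":0,"ty":0,"tz":0,"rx":0,"ry":0,"rz":0}]'; python3 ck.py
python3 -m crank '[{"tx":0,"ty":0,"tz":-2.6,"rx":0.02,"ry":0,"rz":0},{"tx":0,"ty":0,"tz":0,"rx":0,"ry":0,"rz":0},{"tx":0,"ty":0,"tz":0,"rx":0,"ry":0,"rz":0}]'; python3 ck.py
```

```text
time_s: 18.9
eef_pos: [0.4549, -0.198, 0.1572]
orientation: [-0.976, 0.316, -0.575]
force: [0.9, -2.8, 4.9]
grip_width: 0.0094
x,z -0.06487046086303266 0.11223721427868281 r 0.12963552353279256 polar 2.0948645719014456 tilt lid 2.1309551020220554
F tool [ 2.3608 -5.0442  1.1246] T tool [ 0.0091  0.1258 -0.4346] [-0.7564 -0.2396  2.0012  0.5583  1.4744 -1.7804] 0.009425661953349361
time_s: 19.2
eef_pos: [0.4539, -0.1993, 0.1563]
orientation: [-0.956, 0.309, -0.577]
force: [4.4, 4.1, 8.2]
grip_width: 0.009
x,z -0.06652571444071755 0.1113081683898534 r 0.12967335513570957 polar 2.1095018991835093 tilt lid 2.1520155516745714
F tool [ 1.1854 -3.5883  9.4069] T tool [ 0.6701  0.1756 -0.2884] [-0.7696 -0.2349  2.0042  0.5777  1.4796 -1.7981] 0.00898138928784092
```

Contact: the force normal to the lid jumped to 9 N at about 2.14 rad, close to the 2.17 rad expected from the measured tips. I ease off slightly and look.

```bash
python3 -m crank '[{"tx":0,"ty":-0.2,"tz":0.8,"rx":-0.007,"ry":0,"rz":0},{"tx":0,"ty":0,"tz":0,"rx":0,"ry":0,"rz":0},{"tx":0,"ty":0,"tz":0,"rx":0,"ry":0,"rz":0}]'; python3 ck.py
python3 - <<'E'
from h import *
for n in("side","top"):
    im=r.get_image(n);cv2.imwrite(f"pics/{n}13.png",im[:,:,::-1])
a=cv2.imread("pics/side13.png")[130:240,180:320];b=cv2.imread("pics/top13.png")[110:220,220:360]
cv2.imwrite("pics/s13.png",cv2.resize(a,None,fx=5,fy=5,interpolation=2));cv2.imwrite("pics/t13.png",cv2.resize(b,None,fx=5,fy=5,interpolation=2))
E
```

```text
time_s: 19.5
eef_pos: [0.4543, -0.1989, 0.1566]
orientation: [-0.964, 0.311, -0.576]
force: [5.8, 2.3, 4.3]
grip_width: 0.0089
x,z -0.06595086445179718 0.11163289862072052 r 0.12965886231339296 polar 2.104411358887595 tilt lid 2.144485101972935
F tool [ 3.3507 -0.7353  6.7449] T tool [ 0.4754  0.1656 -0.5739] [-0.765  -0.2365  2.0031  0.5708  1.4778 -1.7922] 0.008944660351419099
```

View pics/s13.png

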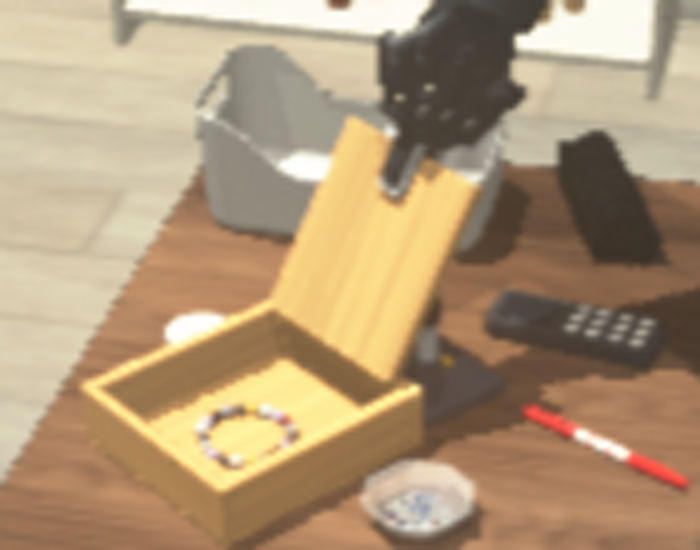

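View pics/t13.png

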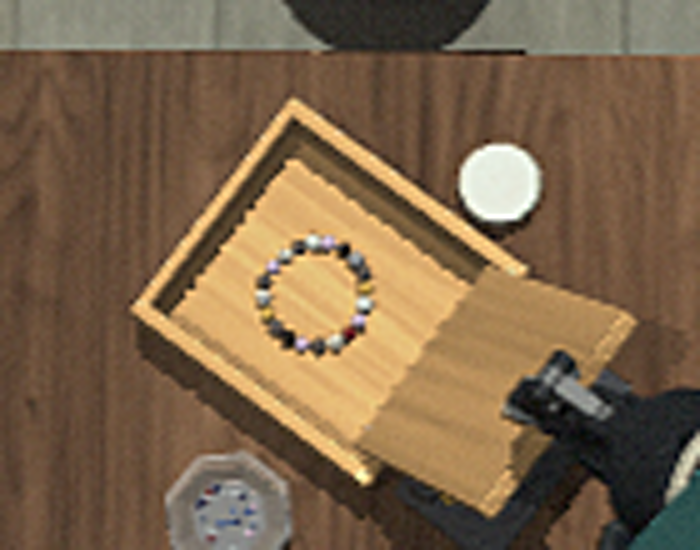

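The lid lies at the post tip (side crop (430,320)). I ease 1 mm more and open gently.

```bash
python3 -m crank '[{"tx":0.3,"ty":0,"tz":1,"rx":-0.007,"ry":0,"rz":0},{"tx":0,"ty":0,"tz":0,"rx":0,"ry":0,"rz":0},{"tx":0,"ty":0,"tz":0,"rx":0,"ry":0,"rz":0}]'; python3 ck.py
python3 -m crank '[{"tx":0,"ty":0,"tz":0,"rx":0,"ry":0,"rz":0},{"tx":0,"ty":0,"tz":0,"rx":0,"ry":0,"rz":0},{"tx":0,"ty":0,"tz":0,"rx":0,"ry":0,"rz":0},{"tx":0,"ty":0,"tz":0,"rx":0,"ry":0,"rz":0},{"tx":0,"ty":0,"tz":0,"rx":0,"ry":0,"rz":0},{"tx":0,"ty":0,"tz":0,"rx":0,"ry":0,"rz":0}]' 0; python3 ck.py
python3 - <<'E'
from h import *
for n in("side","top"):
    im=r.get_image(n);cv2.imwrite(f"pics/{n}14.png",im[:,:,::-1])
a=cv2.imread("pics/side14.png")[130:240,180:320];b=cv2.imread("pics/top14.png")[110:220,220:360]
cv2.imwrite("pics/s14.png",cv2.resize(a,None,fx=5,fy=5,interpolation=2))
E
```

```text
time_s: 19.9
eef_pos: [0.4547, -0.1984, 0.157]
orientation: [-0.971, 0.314, -0.575]
force: [-0.1, 2.2, 4.2]
grip_width: 0.0091
x,z -0.0653481211501167 0.11195792804130368 r 0.12963392530179768 polar 2.099132838145076 tilt lid 2.1364701933154704
F tool [-1.3389 -2.623   3.6625] T tool [ 0.4497  0.125  -0.0235] [-0.7599 -0.2377  2.0015  0.5632  1.4764 -1.7853] 0.009099424188317613
time_s: 20.5
eef_pos: [0.4547, -0.1986, 0.157]
orientation: [-0.973, 0.315, -0.575]
force: [-0.2, -0.1, -0.7]
grip_width: 0.0428
x,z -0.06548224701750306 0.11204593448068521 r 0.12977756396277168 polar 2.099683577164402 tilt lid 2.1350738026110356
F tool [-0.1061  0.4445 -0.5641] T tool [-0.2821  0.0175  0.0144] [-0.7595 -0.238   2.0012  0.562   1.4758 -1.7845] 0.042799291869399174
```

View pics/s14.png

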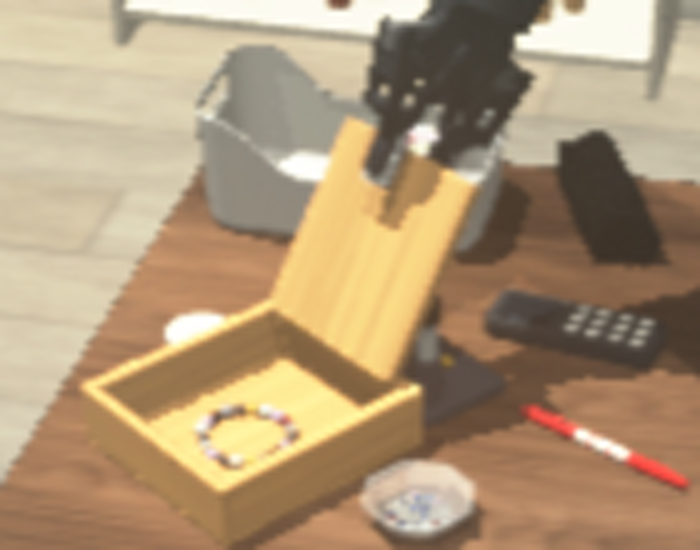

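The lid rests on the posts with the jaws open on both sides of it and no force. I back out along the panel and away.

```bash
python3 -m crank '[{"tx":0,"ty":-15,"tz":0,"rx":0,"ry":0,"rz":0},{"tx":0,"ty":-25,"tz":0,"rx":0,"ry":0,"rz":0},{"tx":0,"ty":-35,"tz":0,"rx":0,"ry":0,"rz":0},{"tx":0,"ty":-40,"tz":0,"rx":0,"ry":0,"rz":0},{"tx":0,"ty":-40,"tz":0,"rx":0,"ry":0,"rz":0},{"tx":0,"ty":0,"tz":0,"rx":0,"ry":0,"rz":0},{"tx":0,"ty":0,"tz":0,"rx":0,"ry":0,"rz":0}]'; python3 ck.py
python3 - <<'E'
from h import *
for n in("side","top"):
    im=r.get_image(n);cv2.imwrite(f"pics/{n}15.png",im[:,:,::-1])
a=cv2.imread("pics/side15.png")[130:240,180:320];b=cv2.imread("pics/top15.png")[110:240,220:380]
cv2.imwrite("pics/s15.png",cv2.resize(a,None,fx=5,fy=5,interpolation=2));cv2.imwrite("pics/t15.png",cv2.resize(b,None,fx=4.5,fy=4.5,interpolation=2))
E
```

```text
time_s: 21.3
eef_pos: [0.4054, -0.2662, 0.2891]
orientation: [-0.973, 0.314, -0.577]
force: [0.4, -0.1, 0.1]
grip_width: 0.0427
x,z -0.14913714653329702 0.24412122529899444 r 0.286071776163914 polar 2.1192024177268465 tilt lid 2.1344746964012726
F tool [0.4302 0.0407 0.1717] T tool [-0.2214 -0.0105  0.008 ] [-0.9261 -0.2746  1.8144  0.5472  1.7511 -1.8082] 0.04273631130250584
```

View pics/s15.png

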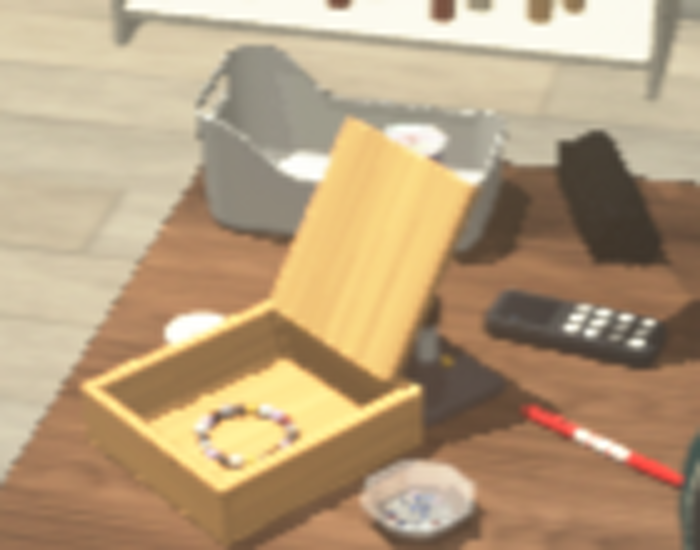

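View pics/t15.png

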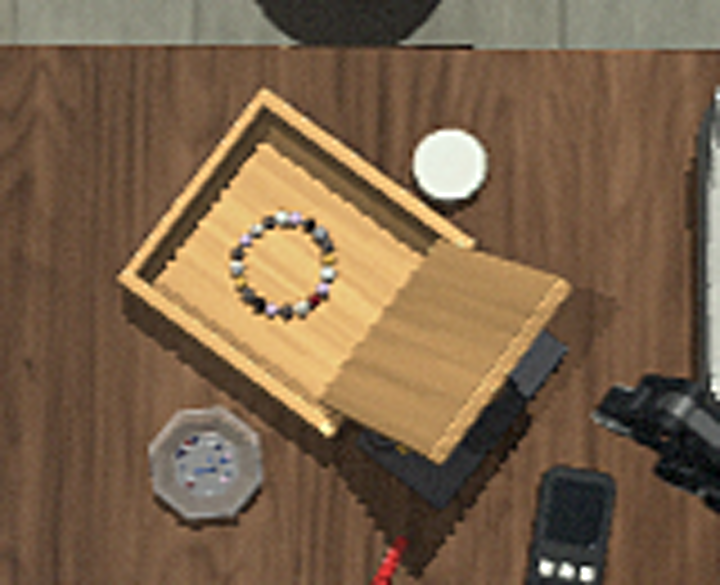

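The lid is at rest in the same place in the last two side pictures (edge corners (350,118) and (472,185)). The rest's foot corners are at px (346,188) and (318,223), unmoved from the start. The bracelet, jar and dish are where they were, and the arm is clear. I hand in.

```bash
python3 - <<'E'
from plant import r
print(r.sign_off(), r.state()["force"], r.state()["time_s"])
E
```

```text
the job is handed in; nothing more can be done
the job is handed in; nothing more can be done
```

The box is open with the bracelet on show: the lid leans back at about 2.14 rad on the rest's posts. I handed the job in at about 21 s of the 64 s allowed, and no verdict was reported.

- **Raising:** I lifted the lid by its knob to about 1.55 rad and let go. It stood there by itself while I re-gripped.
- **Lowering:** I then pinched the top edge about 12 mm from its end. I lowered it until the force normal to the lid jumped to about 9 N, which I took as the posts. After easing off I opened the jaws and backed away along the panel.
- **Last checks:**
  - The lid did not move between the pictures taken just after letting go and after backing away.
  - The corners of the rest's foot are within about half a pixel of where they started.
  - The bracelet, cream jar and glass dish look unmoved. I did not check the other bystanders at the end; the arm worked well away from the tumbler and the spool.
  - The arm is clear and the wrist force is about zero.
- **What disagreed:** During the raise the knob slid on the pads. The lid lagged the tool by about 0.1 rad and the wrist felt up to 22 N. I fixed this by turning the tool one-to-one with the lid.
- **Not confirmed:** I could not see the second post under the lid, so contact with both posts rests on the measured tip positions and the force I felt.

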